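Clear the chilled deli well at closing time

ROBOT

A 6-joint arm with a two-finger parallel gripper is mounted at the origin on the work surface. World frame = base frame: x ahead of the robot, y to its left, z up, the work surface at z = 0. Lengths are in m, angles in rad, forces in N, time in s.
With the tool pointing down it reaches from about 0.4 to 0.825 m from the base axis. Payload 7 kg.
Tool frame: the origin (TCP) lies at the very end of the fingers, on their centre line; the grasp point (between the pads) lies 19 mm behind it; y points along the fingers, z is the direction in which the jaws open and shut, and the axes are right-handed (so a half turn about y gives the same grasp; the last joint's range is limited). The gripper opens to 88 mm and grips with 3 to 60 N. Pads are 19 mm wide; open, the fingers measure 130 mm over their backs; the gripper's body (78 mm by 193 mm) begins 47 mm behind the grasp point.
Start: joints at [-1.023, 0.359, 0.012, 0, -1.224, -0.288], TCP at [0.173, -0.652, 0.227] pointing down, gripper open.
Joint ranges: [-3.07, 3.07], [-1.43, 2.12], [-1.02, 1.25], [-3.03, 1.67], [-3.05, -0], [-3.03, 3.03]. Speed limits (rad/s): [2.39, 2.39, 3.01, 3.14, 3.14, 3.14].

INTERFACE

Orientations are given as [roll, pitch, yaw] about the fixed x, y, z axes, in that order (R = Rz(yaw) Ry(pitch) Rx(roll)).
In Python, from station import get_state, grab_frame, job_done, regions_of gives the robot as it stands.
- The arm moves only by the tool drive_tool, never from a script. Its argument "rows" is a list of rows, each a list of 3 entries, a list of its own where there are three numbers: the shift along the world's x, y, z as a fraction of full scale, then the turn about the world's z as a fraction of full scale, then the opening, from 0 (shut) to 1 (fully open). A call has 1 to 12 rows; each row is the pose to reach, as a shift and turn from the pose commanded when the call began; what a row does not reach only later rows make up. Full scale, the value 1, is 30 cm for a shift and 90 degrees for a turn. A row lasts 1/10 s, in which the tool goes at most 50 mm and 8.59 degrees, less where a joint would pass 70% of its speed; a pose out of reach is approached as far as the arm can. A call with a number of a shift or a turn outside -1 to 1 is refused whole. A call with a gripper value outside its range is refused whole. The fingers move at their own pace and stop on an object; "newtons" is the grip in N (left out, the last holds). Time passes only in rows, so rows that repeat a pose let the fingers close. It gives the time, the measured TCP pose, the force and the opening at its end, in the units of the state.
- get_state(): the state, without advancing time (a new reading comes with each control period).
- grab_frame(name): name is "side" or "top" or "wrist"; returns a dict with "img" (420x560x3 uint8, blue, green, red), "fx", "fy", "cx", "cy" (pixels), "T" (4x4, takes a point from camera to world coordinates); the wrist camera has in their place "hand_eye" (4x4, takes a point from camera to tool coordinates, whose origin is the TCP and whose axes are the tool frame's). Camera axes: x right, y down, z forward; pixel columns grow to the right and rows downward; lengths in m; the calibration is good to about 2 mm. The wrist camera is an equidistant fisheye: a pixel r from the principal point sees the ray r / f radians off the axis. A picture is of the moment at which its call begins: read the wrist's pose just before it. There is no depth.
- job_done(): hands the job in, once; it reports no verdict.
Trained networks look in a picture, given as the dict that the camera call returned (one of the last four; its "shot" number tells which), for a name from the list of things; names that differ only in an ending like _2 or _b are one class to them, and where a whole thing is asked for, a point or a joint stands for the part that bears it (a point fixed in the world has none). Each returns a list of dicts, best first, with "confidence" (0 to 1); they miss things now and then, are a little off and sometimes report something else, mostly with a low value. They report only what shows in the picture. A call takes as long as a camera call. They do not tell look-alikes from the thing itself.
- regions_of(picture, thing): "pixels" (420x560 bool, what is visible of it) and "box" ([left, top, right, bottom] in pixels, round what is visible of it).
The state is a dict: "t": time; "q": joint angles; "qd": joint speeds; "joint_efforts": joint torques, N m; "eef_pos": TCP position; "ee_rot": TCP orientation; "force": force on the tool from outside, world axes, zero at the start; "moment": the same for the moment, N m; "width": finger opening in m.
Only numpy, scipy, OpenCV 4.12 (cv2) and the standard library are available. Lean on these libraries where they do the work, as an engineer would, in place of code of your own. Each camera call takes 0.05 s, during which the arm holds its last target. There are 200 camera calls.

TASK

Close down the chilled well: first click the chiller knob past its detent to off, then raise the guard flap, swing its prop stay upright and let the flap rest on it. With the flap propped, take every lidded pan out and set them all flat and upright in the aluminium tray; only then fold the stay fully down and close the flap fully. Leave the jar and the tin beside them standing where they are.

Things in the scene. Friction and masses are not known exactly. Their poses are not given: they have to be found in the camera images.
- well: Steel chilled well fixed on the counter, 240 mm deep (x) x 290 mm wide (y); origin at the centre of its underside; x points away from the robot towards the flap's hinge, y to its left, z up. The open bay where the pans stand in a row along y has its floor 8 mm up, spans x -105 to +40 mm and y -135 to +135 mm, walls 10 mm thick and 72 mm high; behind it a ledge 55 mm high.
- flap (a joint): Clear guard flap with an aluminium edge over the well, hinged along its far edge: 0 shut, grows as it is raised, stop at 1.5 rad (nearly upright). Heavily damped (about 9 N m s/rad: raise or lower it at about 0.2 rad/s, 5 to 10 N at the bar); let go it sinks slowly shut, from 1.47 rad in some 15 to 20 s to 1.29 rad, where it rests on the stay if that stands upright; with no stay it takes about 40 s more to shut.
- flap_bar (a point): Middle of the flap's round handle bar, 12 mm thick and 140 mm long along the well's y, 31 mm clear of the flap's front edge, 265 mm from the hinge; moves with the flap. The bar may turn between gripper pads.
- flap_hinge (a point): Point on the flap's hinge axis (which runs along the well's y), 75 mm above the counter; the bar's middle moves on a circle round it in the well's x-z plane.
- stay (a joint): Prop stay left of the well, an L of 12 mm steel rod: a 200 mm leg, then a 60 mm cross handle bent towards the well's front (-x). 0 folded, leg level along the well's +y; grows as it swings up; upright 1.57, stop 1.6 rad, where friction keeps it. Light; below about 1.2 rad it falls back. Upright it carries the flap by a peg on the flap's left edge; it passes only with the flap above 1.32 rad.
- stay_grip (a point): Middle of the free part of the stay's round cross handle: the place to hold it. 200 mm along the leg from the pivot and 36 mm towards the well's front; the handle runs along the well's x and may turn between gripper pads.
- stay_pivot (a point): The stay's pivot (axis along the well's x), 75 mm above the counter; the stay swings round it in the well's y-z plane.
- knob (a joint): Two-position knob of the chiller control: near 0 on, 1.2 rad off; turns clockwise seen from above as it grows. It must be turned past a stiff detent in the middle (0.6 rad, 0.2 to 0.3 N m), then clicks on to 1.2 by itself; let go before, it springs back.
- knob_grip (a point): On the knob's axis at the height to grip; the knob has an upright bar 57 mm long (along this point's x), 14 mm thick (along its y) and 32 mm tall, its top 7 mm above this point; turns with the knob. The knob stands on a white box 110 x 140 x 50 mm on the counter.
- tray: Open aluminium tray fixed on the counter, outside 260 mm (x) x 200 mm (y) x 30 mm high, walls 6 mm, floor 6 mm thick; origin at the centre of its underside, z up.
- pan1_fin (a point): Lidded steel food pan, a 90 x 52 x 36 mm block (x, y, z) with an upright black fin grip in the middle of its lid: 60 mm long along x, 12 mm thick along y, 28 mm tall; 0.3 kg, 64 mm tall in all. This point is the middle of the fin, 50 mm above the pan's underside, 14 mm above its lid and 14 mm below the fin's top; x along pan and fin, z up. Some pans may be absent (None).
- pan2_fin (a point): Lidded steel food pan, a 90 x 52 x 36 mm block (x, y, z) with an upright black fin grip in the middle of its lid: 60 mm long along x, 12 mm thick along y, 28 mm tall; 0.3 kg, 64 mm tall in all. This point is the middle of the fin, 50 mm above the pan's underside, 14 mm above its lid and 14 mm below the fin's top; x along pan and fin, z up. Some pans may be absent (None).
- pan3_fin (a point): Lidded steel food pan, a 90 x 52 x 36 mm block (x, y, z) with an upright black fin grip in the middle of its lid: 60 mm long along x, 12 mm thick along y, 28 mm tall; 0.3 kg, 64 mm tall in all. This point is the middle of the fin, 50 mm above the pan's underside, 14 mm above its lid and 14 mm below the fin's top; x along pan and fin, z up. Some pans may be absent (None).
- pan4_fin (a point): Lidded steel food pan, a 90 x 52 x 36 mm block (x, y, z) with an upright black fin grip in the middle of its lid: 60 mm long along x, 12 mm thick along y, 28 mm tall; 0.3 kg, 64 mm tall in all. This point is the middle of the fin, 50 mm above the pan's underside, 14 mm above its lid and 14 mm below the fin's top; x along pan and fin, z up. Some pans may be absent (None).
- pan1: The same pan as pan1_fin: origin at the centre of its underside, axes as there.
- pan2: The same pan as pan2_fin: origin at the centre of its underside, axes as there.
- pan3: The same pan as pan3_fin: origin at the centre of its underside, axes as there.
- pan4: The same pan as pan4_fin: origin at the centre of its underside, axes as there.
- jar: Amber glass jar, 60 mm across, 95 mm tall, a bystander; origin at the centre of its underside.
- tin: Steel tin, 72 mm across, 75 mm tall, a bystander; origin at the centre of its underside.
Mind the look-alikes: they are no part of the job. Of the things like the part that bears knob, leave any that is orange; of the rest the smaller one is meant.

How it is judged:
On the way, in this order (a step that is already met when the one before it is completed fails the run):
1. the knob is clicked to off, the flap still shut (value of joint knob above 1 rad and value of joint flap below 0.1 rad), for 0.2 s.
2. the flap is up and the stay stands upright beneath its peg (value of joint flap above 1.2 rad and value of joint stay above 1.4 rad), for 0.3 s.
3. every pan lies flat in the tray, let go, the flap still propped (x of pan1_fin in the frame of tray between -0.09 and 0.09 m and y of pan1_fin in the frame of tray between -0.075 and 0.075 m and z of pan1_fin in the frame of tray between 0.045 and 0.067 m and angle between each of pan1_fin, pan2_fin, pan3_fin, pan4_fin's own z axis and vertical below 0.15 rad and x of pan2_fin in the frame of tray between -0.09 and 0.09 m and y of pan2_fin in the frame of tray between -0.075 and 0.075 m and z of pan2_fin in the frame of tray between 0.045 and 0.067 m and x of pan3_fin in the frame of tray between -0.09 and 0.09 m and y of pan3_fin in the frame of tray between -0.075 and 0.075 m and z of pan3_fin in the frame of tray between 0.045 and 0.067 m and x of pan4_fin in the frame of tray between -0.09 and 0.09 m and y of pan4_fin in the frame of tray between -0.075 and 0.075 m and z of pan4_fin in the frame of tray between 0.045 and 0.067 m and contact force between each of pan1, pan2, pan3, pan4 and the fingers below 0.1 N and value of joint flap above 1.15 rad and value of joint stay above 1.3 rad), for 0.3 s.
At the end, for the whole second after the job is handed in: Every pan present stands flat (within 0.15 rad) on the tray's floor, its fin within 90 mm (x) and 75 mm (y) of the tray's centre, at rest; stay folded to below 0.12 rad, flap shut to below 0.05 rad, knob off (above 1.0 rad) (x of pan1_fin in the frame of tray between -0.09 and 0.09 m and y of pan1_fin in the frame of tray between -0.075 and 0.075 m and z of pan1_fin in the frame of tray between 0.045 and 0.067 m and angle between each of pan1_fin, pan2_fin, pan3_fin, pan4_fin's own z axis and vertical below 0.15 rad and x of pan2_fin in the frame of tray between -0.09 and 0.09 m and y of pan2_fin in the frame of tray between -0.075 and 0.075 m and z of pan2_fin in the frame of tray between 0.045 and 0.067 m and x of pan3_fin in the frame of tray between -0.09 and 0.09 m and y of pan3_fin in the frame of tray between -0.075 and 0.075 m and z of pan3_fin in the frame of tray between 0.045 and 0.067 m and x of pan4_fin in the frame of tray between -0.09 and 0.09 m and y of pan4_fin in the frame of tray between -0.075 and 0.075 m and z of pan4_fin in the frame of tray between 0.045 and 0.067 m and linear speed of each of pan1, pan2, pan3, pan4 below 0.02 m/s and value of joint stay below 0.12 rad and value of joint flap below 0.05 rad and value of joint knob above 1 rad); the robot touches nothing.
It fails at once if a pan is lifted out of the well while the flap is open without its stay (value of joint flap above 0.3 rad and value of joint stay below 1.2 rad and ((z of pan1_fin in the frame of well above 0.11 m and x of pan1_fin in the frame of well between -0.12 and 0.1 m and y of pan1_fin in the frame of well between -0.14 and 0.14 m) or (z of pan2_fin in the frame of well above 0.11 m and x of pan2_fin in the frame of well between -0.12 and 0.1 m and y of pan2_fin in the frame of well between -0.14 and 0.14 m) or (z of pan3_fin in the frame of well above 0.11 m and x of pan3_fin in the frame of well between -0.12 and 0.1 m and y of pan3_fin in the frame of well between -0.14 and 0.14 m) or (z of pan4_fin in the frame of well above 0.11 m and x of pan4_fin in the frame of well between -0.12 and 0.1 m and y of pan4_fin in the frame of well between -0.14 and 0.14 m))).
It fails at once if the jar or the tin is knocked over or pushed more than 6 cm away (angle between any of jar, tin's own z axis and vertical above 0.6 rad or distance of any of jar, tin from where it was at the start of the episode above 0.06 m).
Of pan1, pan2, pan3, pan4 only 2 to 4 are there at a start; the rules pass over those that are not, and their reading is None.
At some moment in a run one of pan1, pan2, pan3, pan4 may be knocked a few centimetres aside while the robot is not near it.
Once in a run the grip may slacken for a moment while it holds something.
It also fails if it takes over 210 s, if anything falls off the work surface, if the arm or the gripper's body presses on something with over 40 N, if the wrist force passes 120 N, or if a joint passes its speed limit or range.

## Working session

There is one attempt and no reset: what is moved stays moved. The work goes in short steps, Python scripts to look and compute and a tool call to move; the robot and the scene stay as the last step left them, time stands still between calls to the robot, and variables do not carry over. Pictures are saved under pics/ and viewed, about 12 in all and at most 16, crops included, and the job is handed in when it is done.

Besides the shell and the picture viewer there is one more tool, called after "Call:" as name([rows], argument=value, ...), one row to a line, values as JSON. drive_tool: Moves the arm, as the interface text tells. Its arguments: {"type":"object","properties":{"rows":{"type":"array"},"newtons":{"type":"number"}},"required":["rows"]}

```bash
mkdir -p pics; ls; cat > h.py <<'E'
import numpy as np,cv2
from scipy.spatial.transform import Rotation as R
from station import *
def ray(f,u,v):
    if 'T' in f:
        d=np.array([(u-f['cx'])/f['fx'],(v-f['cy'])/f['fy'],1.]);T=f['T']
    else:
        dx,dy=(u-f['cx'])/f['fx'],(v-f['cy'])/f['fy'];r=np.hypot(dx,dy)
        d=np.array([np.sin(r)*dx/max(r,1e-9),np.sin(r)*dy/max(r,1e-9),np.cos(r)]);T=f['W']
    return T[:3,3],T[:3,:3]@d
def at(f,u,v,z):
    o,d=ray(f,u,v);return o+d*(z-o[2])/d[2]
def proj(f,p):
    T=f['T'] if 'T' in f else f['W']
    c=T[:3,:3].T@(np.array(p,float)-T[:3,3])
    if 'T' in f: return f['fx']*c[0]/c[2]+f['cx'],f['fy']*c[1]/c[2]+f['cy']
    r=np.arctan2(np.hypot(c[0],c[1]),c[2]);n=np.hypot(c[0],c[1])
    return f['fx']*r*c[0]/n+f['cx'],f['fy']*r*c[1]/n+f['cy']
def grab(n):
    s=get_state();f=grab_frame(n)
    if 'T' not in f:
        M=np.eye(4);M[:3,:3]=R.from_euler('xyz',s['ee_rot']).as_matrix();M[:3,3]=s['eef_pos'];f['W']=M@f['hand_eye']
    return f
def blobs(f,n,k=6,c=.2):
    out=[]
    for r in regions_of(f,n)[:k]:
        if r['confidence']<c: continue
        v,u=np.nonzero(r['pixels']);
        if len(u)<5: continue
        rc=cv2.minAreaRect(np.c_[u,v].astype(np.float32))
        out.append((round(r['confidence'],2),r['box'],(round(u.mean(),1),round(v.mean(),1)),np.round(cv2.boxPoints(rc),1).tolist()))
    return out
E
python3 - <<'E'
from h import *
s=get_state();print({k:np.round(v,3).tolist() for k,v in s.items()})
for n in('top','side'):
    f=grab(n);cv2.imwrite(f'pics/{n}0.png',f['img']);print(n,f['fx'],f['cx'],f['cy'],np.round(f['T'],3).tolist())
    for t in('well','knob','tray','pan1','pan1_fin','jar','tin','stay','stay_grip','flap_bar','flap'):
        for b in blobs(f,t): print(t,b[0],[int(x) for x in b[1]],b[2],b[3] if n=='top' else '')
E
```

```text
pics
{'t': 0.0, 'q': [-1.023, 0.359, 0.011, -0.0, -1.224, -0.288], 'qd': [0.001, 0.0, 0.0, -0.002, -0.001, -0.001], 'joint_efforts': [0.001, -58.272, 29.306, 6.998, 0.007, -0.0], 'eef_pos': [0.173, -0.652, 0.226], 'ee_rot': [-1.569, 0.0, 0.26], 'force': [-0.22, -0.492, 0.313], 'moment': [-0.018, 0.031, -0.004], 'width': 0.088}
top 488.1786854079091 280.38617747398797 211.91120670355673 [[-0.009, -0.997, 0.074, 0.379], [-1.0, 0.008, -0.014, -0.087], [0.013, -0.074, -0.997, 1.355], [0.0, 0.0, 0.0, 1.0]]
well 0.76 [127, 133, 323, 240] (np.float64(263.9), np.float64(179.3)) [[123.0, 136.10000610351562], [324.79998779296875, 131.5], [327.20001220703125, 237.39999389648438], [125.4000015258789, 242.0]]
knob 0.78 [366, 198, 385, 228] (np.float64(375.9), np.float64(212.9)) [[366.0, 202.0], [386.0, 202.0], [386.0, 223.0], [366.0, 223.0]]
knob 0.76 [381, 291, 412, 320] (np.float64(398.0), np.float64(306.3)) [[383.0, 291.0], [413.0, 291.0], [413.0, 322.0], [383.0, 322.0]]
knob 0.71 [436, 152, 465, 176] (np.float64(450.7), np.float64(165.9)) [[435.5, 166.5], [451.0, 151.0], [466.0, 166.0], [450.
[... 1732 characters left out ...]
283, 418] (np.float64(205.7), np.float64(374.9)) 
jar 0.97 [221, 265, 249, 313] (np.float64(233.3), np.float64(289.8)) 
jar 0.4 [133, 163, 303, 314] (np.float64(229.6), np.float64(218.3)) 
tin 0.58 [311, 187, 337, 222] (np.float64(324.1), np.float64(204.5)) 
stay 0.82 [133, 235, 190, 314] (np.float64(158.5), np.float64(277.6)) 
stay_grip 0.9 [134, 235, 188, 314] (np.float64(158.5), np.float64(278.1)) 
stay_grip 0.41 [311, 187, 338, 223] (np.float64(323.8), np.float64(204.4)) 
flap_bar 0.65 [313, 186, 338, 221] (np.float64(324.2), np.float64(204.1)) 
flap_bar 0.55 [168, 158, 298, 256] (np.float64(236.2), np.float64(204.0)) 
flap 0.68 [176, 161, 299, 252] (np.float64(236.0), np.float64(203.8))
```

View pics/top0.png

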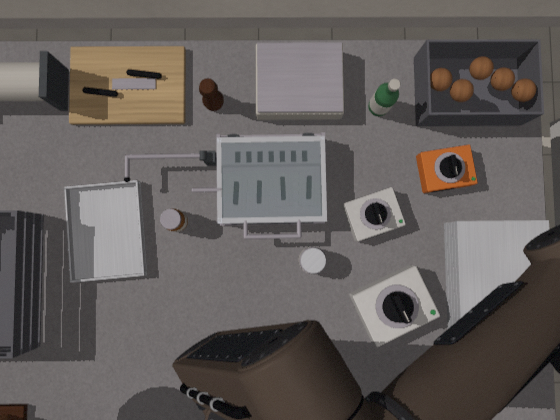

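View pics/side0.png

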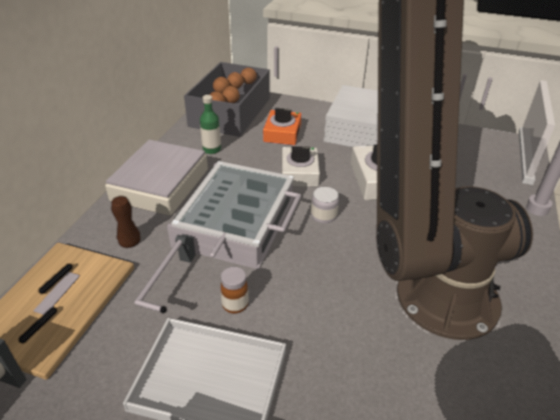

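The top view shows four pans (fins near (237,192), (260,188), (283,188), (308,184)). The target knob is on the small white box at (375,214), the stay handle is at (127,168), the flap bar at (272,236), the jar at (173,219), the tin at (313,260) and the tray at (105,230). Next I'll enlarge it to measure.

```bash
python3 - <<'E'
import cv2
i=cv2.imread('pics/top0.png')
a=cv2.resize(i[125:245,180:420],(800,400),interpolation=cv2.INTER_CUBIC)
cv2.imwrite('pics/c1.png',a)
E
```

```text
(no output)
```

View pics/c1.png

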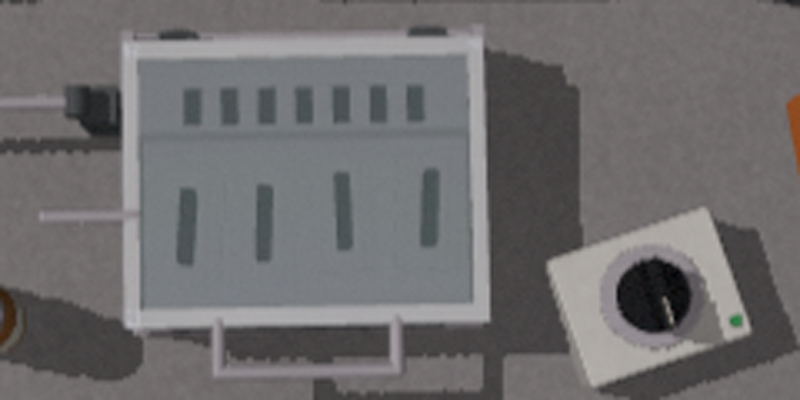

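```bash
python3 - <<'E'
from h import *
f=grab('top')
c=lambda u,v,z:at(f,180+u/3.3333,125+v/3.3333,z)
def show(n,P):
    P=np.array(P);print(n,np.round(P,3).tolist(),'mean',np.round(P.mean(0),4))
B=[c(548,265,.05),c(707,208,.05),c(749,335,.05),c(595,388,.05)];show('box',B)
print('sides',[round(np.linalg.norm(B[i]-B[i-1]),3) for i in range(4)])
W=[c(123,33,.075),c(483,28,.075),c(490,320,.075),c(125,328,.075)];show('well',W)
print('sides',[round(np.linalg.norm(W[i]-W[i-1]),3) for i in range(4)])
print('yaw', [np.arctan2(*(W[a]-W[b])[[1,0]]) for a,b in((0,3),(1,2))],[np.arctan2(-(W[a]-W[b])[0],(W[a]-W[b])[1]) for a,b in((0,1),(3,2))])
show('bar',[c(215,372,.075),c(400,368,.075)])
show('knobdisc',[c(654,295,.06)])
for z in(.05,.058):show('fins',[c(u,v,z) for u,v in((187,227),(264,222),(343,211),(430,208))])
T=[at(f,u,v,.03) for u,v in((66,186),(138,181),(144,277),(72,282))];show('tray',T)
print('sides',[round(np.linalg.norm(T[i]-T[i-1]),3) for i in range(4)])
show('stayhandle',[at(f,127,156,.075),at(f,127,178,.075)])
show('staypivot',[at(f,207,157,.075)])
show('jar',[at(f,172,218,.095)]);show('tin',[at(f,313,260,.075)])
i=f['img'][190:240,340:410];cv2.imwrite('pics/k1.png',cv2.resize(np.clip(i.astype(float)*2.5,0,255).astype('uint8'),None,fx=8,fy=8,interpolation=cv2.INTER_CUBIC))
E
```

```text
box [[0.494, -0.277, 0.05], [0.539, -0.407, 0.05], [0.436, -0.438, 0.05], [0.395, -0.313, 0.05]] mean [ 0.466  -0.3587  0.05  ]
sides [np.float64(0.106), np.float64(0.137), np.float64(0.108), np.float64(0.132)]
well [[0.68, 0.062, 0.075], [0.682, -0.225, 0.075], [0.449, -0.227, 0.075], [0.445, 0.061, 0.075]] mean [ 0.564  -0.0822  0.075 ]
sides [np.float64(0.235), np.float64(0.287), np.float64(0.234), np.float64(0.287)]
yaw [np.float64(0.00697018219387484), np.float64(0.0075859962019063755)] [np.float64(0.007834891791488018), np.float64(0.013319339481612378)]
bar [[0.41, -0.01, 0.075], [0.411, -0.155, 0.075]] mean [ 0.4106 -0.0826  0.075 ]
knobdisc [[0.468, -0.36, 0.06]] mean [ 0.4684 -0.36    0.06  ]
fins [[0.527, 0.014, 0.05], [0.531, -0.048, 0.05], [0.539, -0.112, 0.05], [0.541, -0.182, 0.05]] mean [ 0.5345 -0.0823  0.05  ]
fins [[0.526, 0.013, 0.058], [0.53, -0.049, 0.058], [0.538, -0.112, 0.058], [0.54, -0.182, 0.058]] mean [ 0.5335 -0.0823  0.058 ]
tray [[0.552, 0.477, 0.03], [0.565, 0.282, 0.03], [0.305, 0.263, 0.03], [0.293, 0.455, 0.03]] mean [0.4288 0.369  0.03  ]
sides [np.float64(0.26), np.float64(0.195), np.float64(0.261), np.float64(0.192)]
stayhandle [[0.625, 0.299, 0.075], [0.566, 0.298, 0.075]] mean [0.5957 0.2988 0.075 ]
staypivot [[0.621, 0.088, 0.075]] mean [0.6209 0.0884 0.075 ]
jar [[0.459, 0.175, 0.095]] mean [0.4587 0.1754 0.095 ]
tin [[0.347, -0.188, 0.075]] mean [ 0.347  -0.1884  0.075 ]
```

View pics/k1.png

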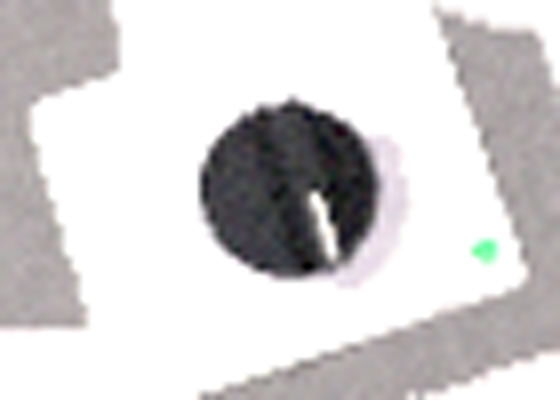

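The knob axis is at about (0.467, -0.359), with the bar yaw about 0.345. I'll move above it and check with the wrist camera.

Call:
drive_tool([
  [[0.98,0.977,-0.05],0.06,1],
  [[0.98,0.977,-0.05],0.06,1],
  [[0.98,0.977,-0.05],0.06,1],
  [[0.98,0.977,-0.05],0.06,1],
  [[0.98,0.977,-0.05],0.06,1],
  [[0.98,0.977,-0.05],0.06,1],
  [[0.98,0.977,-0.05],0.06,1],
  [[0.98,0.977,-0.05],0.06,1],
  [[0.98,0.977,-0.05],0.06,1],
  [[0.98,0.977,-0.05],0.06,1],
  [[0.98,0.977,-0.05],0.06,1],
  [[0.98,0.977,-0.05],0.06,1],
])

```text
t: 2.45
eef_pos: [0.4666, -0.36, 0.2116]
ee_rot: [-1.571, 0.0, 0.353]
force: [-0.1, -0.6, 0.3]
width: 0.0877
```

```bash
python3 - <<'E'
from h import *
f=grab('wrist');print(get_state()['eef_pos'],f['W'].round(3).tolist(),f['fx'],f['cx'],f['cy'])
print(blobs(f,'knob'))
i=f['img'].copy()
for p in((.467,-.359,.095),(.467,-.359,.05)):
    u,v=proj(f,p);print(u,v);cv2.drawMarker(i,(int(u),int(v)),(0,0,255),0,8)
cv2.imwrite('pics/w1.png',np.clip(i*1.6,0,255).astype('uint8'))
E
```

```text
[ 0.46649025 -0.36014578  0.21162633] [[-0.346, 0.894, 0.286, 0.389], [0.938, 0.33, 0.106, -0.39], [0.0, 0.305, -0.952, 0.37], [0.0, 0.0, 0.0, 1.0]] 325.19226210127806 281.3128621884985 213.0101801070542
[(0.92, [63.0, 215.6, 105.1, 259.9], (np.float64(82.6), np.float64(237.8)), [[61.900001525878906, 214.60000610351562], [103.0, 212.89999389648438], [104.80000305175781, 257.70001220703125], [63.79999923706055, 259.3999938964844]]), (0.67, [253.3, 169.7, 312.9, 239.3], (np.float64(281.5), np.float64(201.6)), [[238.39999389648438, 204.39999389648438], [280.1000061035156, 158.89999389648438], [322.70001220703125, 197.89999389648438], [281.0, 243.39999389648438]])]
283.38229076307476 208.38108024027244
283.1033365879591 195.51348737763664
```

View pics/w1.png

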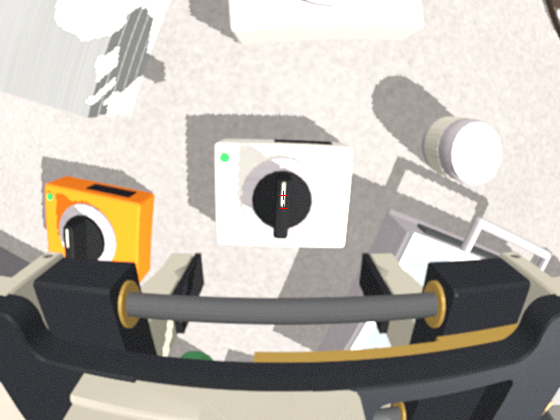

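The knob bar is centred at (282,206) and aligned with the tool. Its top is at about z = 0.091, which matches. Descend and grip.

Call:
drive_tool([
  [[0.002,0.003,-0.15],0,1],
  [[0.002,0.003,-0.3],0,1],
  [[0.002,0.003,-0.4],0,1],
  [[0.002,0.003,-0.44],0,1],
  [[0.002,0.003,-0.472],0,1],
  [[0.002,0.003,-0.472],0,0],
  [[0.002,0.003,-0.472],0,0],
  [[0.002,0.003,-0.472],0,0],
  [[0.002,0.003,-0.472],0,0],
  [[0.002,0.003,-0.472],0,0],
  [[0.002,0.003,-0.472],0,0],
], newtons=60)

```text
t: 3.65
eef_pos: [0.4682, -0.3584, 0.0704]
ee_rot: [-1.571, -0.001, 0.354]
force: [-0.3, 0.1, -0.2]
width: 0.045
```

Call:
drive_tool([
  [[0,0,0],0,0],
  [[0,0,0],0,0],
  [[0,0,0],0,0],
  [[0,0,0],0,0],
  [[0,0,0],0,0],
  [[0,0,0],0,0],
  [[0,0,0],0,0],
])

```text
t: 4.35
eef_pos: [0.4684, -0.3589, 0.07]
ee_rot: [-1.572, -0.001, 0.353]
force: [1.3, -5.2, -3.6]
width: 0.0142
```

Call:
drive_tool([
  [[0,0,0],-0.08,0],
  [[0,0,0],-0.16,0],
  [[0,0,0],-0.24,0],
  [[0,0,0],-0.32,0],
  [[0,0,0],-0.4,0],
  [[0,0,0],-0.48,0],
  [[0,0,0],-0.56,0],
  [[0,0,0],-0.64,0],
  [[0,0,0],-0.7,0],
  [[0,0,0],-0.76,0],
  [[0,0,0],-0.76,0],
  [[0,0,0],-0.76,0],
])

```text
t: 5.55
eef_pos: [0.4686, -0.3583, 0.07]
ee_rot: [-1.57, -0.001, -0.837]
force: [4.0, -2.7, -3.1]
width: 0.0134
```

Call:
drive_tool([
  [[0,0,0],-0.76,0.6],
  [[0,0,0],0,0.6],
  [[0,0,0],0,0.6],
  [[0,0,0],0,0.6],
  [[0,0,0.1],0,0.6],
  [[0,0,0.25],0,0.6],
  [[0,0,0.4],0,0.6],
  [[0,0,0.45],0,0.6],
  [[0,0,0.45],0,0.6],
])

```text
t: 6.45
eef_pos: [0.4691, -0.359, 0.2084]
ee_rot: [-1.569, -0.005, -0.841]
force: [1.0, -0.1, 0.1]
width: 0.0527
```

```bash
python3 - <<'E'
from h import *
s=get_state();print(s['t'],s['eef_pos'],s['ee_rot'],s['q'],s['width'])
f=grab('wrist')
i=np.clip(f['img'][120:280,180:420]*1.8,0,255).astype('uint8')
t=grab('top')['img'][120:290,320:440]; t=np.clip(t*2.,0,255).astype('uint8')
cv2.imwrite('pics/w2.png',np.hstack([cv2.resize(i,(480,320)),cv2.resize(t,(226,320))]))
E
```

```text
6.45 [ 0.46914468 -0.35895649  0.20841639] [-1.56855821 -0.00499872 -0.84072147] [-3.22068421e-01  2.30445935e-01 -2.11180512e-01  5.92351138e-04
 -1.12371916e+00 -2.08969842e+00] 0.05267312614110673
```

View pics/w2.png

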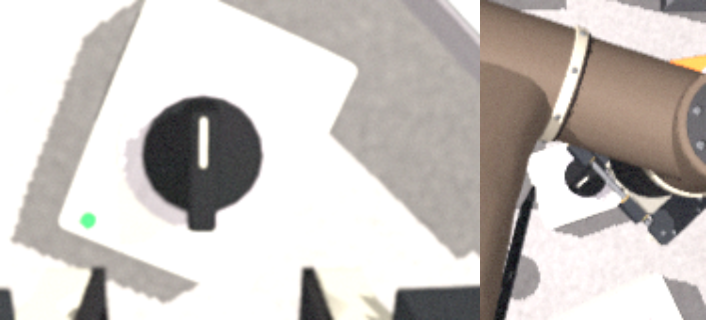

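The knob sits aligned with the tool yaw of -0.84, so it turned about 1.19 rad and is off. Next, go over the flap bar with the jaws along x (yaw +π/2).

Call:
drive_tool([
  [[-0.193,0.92,0],1,0.24],
  [[-0.193,0.92,0],1,0.24],
  [[-0.193,0.92,0],1,0.24],
  [[-0.193,0.92,0],1,0.24],
  [[-0.193,0.92,0],1,0.24],
  [[-0.193,0.92,0],1,0.24],
  [[-0.193,0.92,0],1,0.24],
  [[-0.193,0.92,0],1,0.24],
  [[-0.193,0.92,0],1,0.24],
  [[-0.193,0.92,0],1,0.24],
  [[-0.193,0.92,0],1,0.24],
  [[-0.193,0.92,0],1,0.24],
])

```text
t: 7.75
eef_pos: [0.4091, -0.0825, 0.2036]
ee_rot: [-1.569, 0.002, 0.731]
force: [-0.7, -0.3, -0.5]
width: 0.021
```

Call:
drive_tool([
  [[0,0,0],0.535,0.24],
  [[0,0,0],0.535,0.24],
  [[0,0,0],0.535,0.24],
  [[0,0,0],0.535,0.24],
  [[0,0,0],0.535,0.24],
  [[0,0,0],0.535,0.24],
  [[0,0,0],0.535,0.24],
  [[0,0,0],0.535,0.24],
])

```text
t: 8.55
eef_pos: [0.4097, -0.0824, 0.2044]
ee_rot: [-1.57, 0.0, 1.567]
force: [-0.0, 0.4, -0.8]
width: 0.0209
```

```bash
python3 - <<'E'
from h import *
s=get_state();print(s['t'],s['eef_pos'],s['ee_rot'],s['q'],s['width'])
f=grab('wrist')
i=f['img'].copy()
for y in(-.013,-.083,-.153):
  for z in(.075,):
    u,v=proj(f,(.411,y,z));print(u,v);cv2.drawMarker(i,(int(u),int(v)),(0,0,255),0,8)
for n in('stay_grip','flap_bar','pan1_fin'):
  for b in blobs(f,n):print(n,b[:3])
cv2.imwrite('pics/w3.png',np.clip(i*1.3,0,255).astype('uint8'))
E
```

```text
8.55 [ 0.40966021 -0.08242187  0.20437845] [-1.56952339e+00  2.37122751e-04  1.56686315e+00] [ 2.78189785e-01 -6.32608755e-02 -5.49770780e-01 -1.43153944e-04
 -1.08557505e+00 -2.82056268e-01] 0.020923503610611616
280.2373517581678 271.45354745586855
279.90127415214425 203.98864610576635
279.5678683362969 127.4823518656781
stay_grip (0.59, [101.1, 334.2, 127.4, 351.1], (np.float64(112.7), np.float64(342.1)))
flap_bar (0.68, [30.1, 42.8, 293.8, 326.4], (np.float64(147.4), np.float64(165.9)))
```

View pics/w3.png

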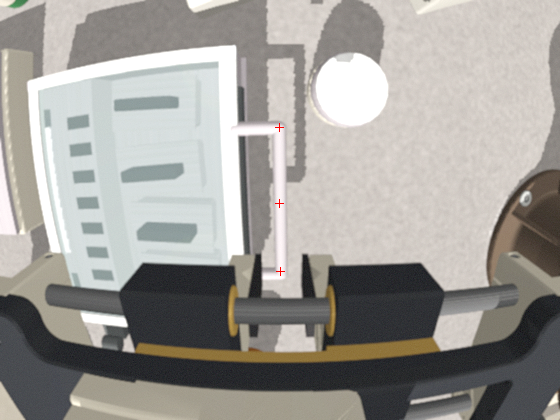

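The bar lies right on the predicted points, (0.411, -0.083) at z 0.075. Descend and grip.

Call:
drive_tool([
  [[0.004,0,-0.15],0,0.24],
  [[0.004,0,-0.3],0,0.24],
  [[0.004,0,-0.4],0,0.24],
  [[0.004,0,-0.45],0,0.24],
  [[0.004,0,-0.487],0,0.24],
  [[0.004,0,-0.487],0,0.24],
  [[0.004,0,-0.487],0,0],
  [[0.004,0,-0.487],0,0],
  [[0.004,0,-0.487],0,0],
  [[0.004,0,-0.487],0,0],
], newtons=40)

```text
t: 9.75
eef_pos: [0.4111, -0.0823, 0.0593]
ee_rot: [-1.571, -0.0, 1.571]
force: [-4.3, 0.8, 5.3]
width: 0.0108
```

```bash
python3 - <<'E'
from h import *
s=get_state();print(s['t'],s['eef_pos'],s['force'],s['width'])
r=.265;hx=.676
for k in range(0,9):
  a0=.225*k
  print(k,[[round((-r*np.cos(a)+r*np.cos(a0))/.3,3),round((r*np.sin(a)-r*np.sin(a0))/.3,3)] for a in a0+.225*np.arange(1,11)/10])
E
```

```text
9.75 [ 0.41105839 -0.08228937  0.05933728] [-4.25899586  0.75810092  5.28454876] 0.01076170017519079
0 [[np.float64(0.0), np.float64(0.02)], [np.float64(0.001), np.float64(0.04)], [np.float64(0.002), np.float64(0.06)], [np.float64(0.004), np.float64(0.079)], [np.float64(0.006), np.float64(0.099)], [np.float64(0.008), np.float64(0.119)], [np.float64(0.011), np.float64(0.139)], [np.float64(0.014), np.float64(0.158)], [np.float64(0.018), np.float64(0.178)], [np.float64(0.022), np.float64(0.197)]]
1 [[np.float64(0.005), np.float64(0.019)], [np.float64(0.01), np.float64(0.039)], [np.float64(0.015), np.float64(0.058)], [np.float64(0.021), np.float64(0.077)], [np.float64(0.028), np.float64(0.095)], [np.float64(0.034), np.float64(0.114)], [np.float64(0.042), np.float64(0.133)], [np.float64(0.049), np.float64(0.151)], [np.float64(0.057), np.float64(0.169)], [np.float64(0.066), np.float64(0.187)]]
2 [[np.float64(0.009), np.float64(0.018)], [np.float64(0.018), np.float64(0.035)], [np.float64(0.028), np.float64(0.053)], [np.float64(0.038), np.float64(0.07)], [np.float64(0.048), np.float64(0.087)
[... 1922 characters left out ...]
], [np.float64(0.079), np.float64(-0.004)], [np.float64(0.099), np.float64(-0.006)], [np.float64(0.119), np.float64(-0.009)], [np.float64(0.139), np.float64(-0.012)], [np.float64(0.158), np.float64(-0.015)], [np.float64(0.178), np.float64(-0.019)], [np.float64(0.197), np.float64(-0.023)]]
8 [[np.float64(0.019), np.float64(-0.005)], [np.float64(0.038), np.float64(-0.01)], [np.float64(0.058), np.float64(-0.015)], [np.float64(0.077), np.float64(-0.022)], [np.float64(0.095), np.float64(-0.028)], [np.float64(0.114), np.float64(-0.035)], [np.float64(0.132), np.float64(-0.042)], [np.float64(0.151), np.float64(-0.05)], [np.float64(0.169), np.float64(-0.058)], [np.float64(0.187), np.float64(-0.066)]]
```

Call:
drive_tool([
  [[0,0,0.02],0,0],
  [[0.001,0,0.04],0,0],
  [[0.002,0,0.06],0,0],
  [[0.004,0,0.079],0,0],
  [[0.006,0,0.099],0,0],
  [[0.008,0,0.119],0,0],
  [[0.011,0,0.139],0,0],
  [[0.014,0,0.158],0,0],
  [[0.018,0,0.178],0,0],
  [[0.022,0,0.197],0,0],
])

```text
t: 10.75
eef_pos: [0.4181, -0.0823, 0.1185]
ee_rot: [-1.571, -0.0, 1.571]
force: [2.8, 1.0, -11.5]
width: 0.011
```

Call:
drive_tool([
  [[0.005,0,0.019],0,0],
  [[0.01,0,0.039],0,0],
  [[0.015,0,0.058],0,0],
  [[0.021,0,0.077],0,0],
  [[0.028,0,0.095],0,0],
  [[0.034,0,0.114],0,0],
  [[0.042,0,0.133],0,0],
  [[0.049,0,0.151],0,0],
  [[0.057,0,0.169],0,0],
  [[0.066,0,0.187],0,0],
])

```text
t: 11.75
eef_pos: [0.4374, -0.0822, 0.1742]
ee_rot: [-1.57, -0.0, 1.571]
force: [-0.6, 5.3, -11.4]
width: 0.0104
```

Call:
drive_tool([
  [[0.009,0,0.018],0,0],
  [[0.018,0,0.035],0,0],
  [[0.028,0,0.053],0,0],
  [[0.038,0,0.07],0,0],
  [[0.048,0,0.087],0,0],
  [[0.059,0,0.104],0,0],
  [[0.07,0,0.12],0,0],
  [[0.082,0,0.136],0,0],
  [[0.094,0,0.152],0,0],
  [[0.106,0,0.168],0,0],
])

```text
t: 12.75
eef_pos: [0.4677, -0.082, 0.2239]
ee_rot: [-1.567, -0.001, 1.571]
force: [-2.0, 6.9, -11.1]
width: 0.0106
```

Call:
drive_tool([
  [[0.013,0.001,0.015],0,0],
  [[0.026,0.002,0.03],0,0],
  [[0.039,0.003,0.045],0,0],
  [[0.052,0.004,0.06],0,0],
  [[0.066,0.005,0.074],0,0],
  [[0.081,0.005,0.088],0,0],
  [[0.095,0.005,0.101],0,0],
  [[0.11,0.005,0.115],0,0],
  [[0.125,0.005,0.127],0,0],
  [[0.141,0.005,0.14],0,0],
])

```text
t: 13.75
eef_pos: [0.5085, -0.0815, 0.2665]
ee_rot: [-1.564, 0.001, 1.571]
force: [-11.3, 3.9, -2.4]
width: 0.0108
```

Call:
drive_tool([
  [[0.016,0,0.012],0,0],
  [[0.032,0,0.024],0,0],
  [[0.048,0,0.035],0,0],
  [[0.064,0,0.047],0,0],
  [[0.081,0,0.057],0,0],
  [[0.098,0,0.068],0,0],
  [[0.115,0,0.078],0,0],
  [[0.133,0,0.087],0,0],
  [[0.15,0,0.096],0,0],
  [[0.168,0,0.105],0,0],
])

```text
t: 14.75
eef_pos: [0.5593, -0.0811, 0.3002]
ee_rot: [-1.567, 0.001, 1.572]
force: [-16.1, 8.3, 9.4]
width: 0.0108
```

Call:
drive_tool([
  [[0.017,0,0.011],0,0],
  [[0.035,0,0.021],0,0],
  [[0.053,0,0.029],0,0],
  [[0.071,0,0.036],0,0],
  [[0.09,0,0.043],0,0],
  [[0.109,0,0.049],0,0],
  [[0.128,0,0.055],0,0],
  [[0.147,0,0.06],0,0],
  [[0.166,0,0.065],0,0],
  [[0.185,0,0.07],0,0],
])

```text
t: 15.75
eef_pos: [0.6161, -0.0806, 0.3218]
ee_rot: [-1.569, 0.0, 1.572]
force: [-11.3, 8.7, 7.2]
width: 0.0107
```

Call:
drive_tool([
  [[0.019,0,0.004],0,0],
  [[0.039,0,0.008],0,0],
  [[0.059,0,0.011],0,0],
  [[0.078,0,0.014],0,0],
  [[0.098,0,0.016],0,0],
  [[0.11,0,0.017],0,0],
  [[0.118,0,0.017],0,0],
])

```text
t: 16.45
eef_pos: [0.6531, -0.0809, 0.3275]
ee_rot: [-1.573, 0.001, 1.572]
force: [-5.2, 6.5, 5.0]
width: 0.011
```

Call:
drive_tool([
  [[0,0,0],0,0.4],
  [[0,0,0],0,0.4],
  [[0,0,0],0,0.4],
  [[0,0,0.12],0,0.4],
  [[0,0,0.24],0,0.4],
  [[-0.03,0.15,0.25],-0.1,0.4],
  [[-0.228,0.95,0.25],-1,0.4],
  [[-0.228,0.95,0.25],-1,0.4],
  [[-0.228,0.95,0.25],-1,0.4],
  [[-0.228,0.95,0.25],-1,0.4],
  [[-0.228,0.95,0.25],-1,0.4],
  [[-0.228,0.95,0.25],-1,0.4],
])

```text
t: 17.65
eef_pos: [0.5838, 0.2077, 0.3992]
ee_rot: [-1.571, -0.0, 0.56]
force: [0.3, -1.0, -0.7]
width: 0.035
```

Call:
drive_tool([
  [[0.004,0.304,-0.5],-0.352,0.4],
  [[0.004,0.304,-0.7],-0.352,0.4],
  [[0.004,0.304,-0.7],-0.352,0.4],
  [[0.004,0.304,-0.7],-0.352,0.4],
  [[0.004,0.304,-0.7],-0.352,0.4],
  [[0.004,0.304,-0.7],-0.352,0.4],
  [[0.004,0.304,-0.7],-0.352,0.4],
])

```text
t: 18.35
eef_pos: [0.5865, 0.2952, 0.1897]
ee_rot: [-1.572, -0.0, 0.011]
force: [0.4, 0.0, 1.3]
width: 0.035
```

```bash
python3 - <<'E'
from h import *
s=get_state();print(s['t'],s['eef_pos'],s['ee_rot'],s['width'])
f=grab('wrist')
i=f['img'].copy()
for x in(.561,.585,.621):
    u,v=proj(f,(x,.2988,.075));print(u,v);cv2.drawMarker(i,(int(u),int(v)),(0,0,255),0,8)
for b in blobs(f,'stay_grip'):print(b)
cv2.imwrite('pics/w4.png',np.clip(i*1.5,0,255).astype('uint8'))
E
```

```text
18.35 [0.58648198 0.29516225 0.18973972] [-1.57186602e+00 -4.98729643e-04  1.10713832e-02] 0.03497588506249543
287.17701661254654 179.40917013929464
286.72482229177905 206.2091745206837
286.04644765410137 243.9982007628713
(0.73, [83.7, 174.0, 297.1, 260.1], (np.float64(205.9), np.float64(236.8)), [[81.0999984741211, 178.3000030517578], [294.8999938964844, 174.89999389648438], [296.1000061035156, 253.89999389648438], [82.30000305175781, 257.20001220703125]])
```

View pics/w4.png

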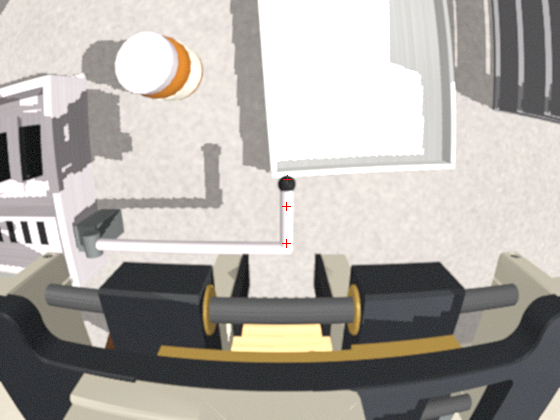

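Call:
drive_tool([
  [[0.002,0.011,-0.16],-0.007,0.4],
  [[0.002,0.011,-0.32],-0.007,0.4],
  [[0.002,0.011,-0.41],-0.007,0.4],
  [[0.002,0.011,-0.436],-0.007,0.4],
  [[0.002,0.011,-0.436],-0.007,0.2],
  [[0.002,0.011,-0.436],-0.007,0],
  [[0.002,0.011,-0.436],-0.007,0],
  [[0.002,0.011,-0.436],-0.007,0],
  [[0.002,0.011,-0.436],-0.007,0],
  [[0.002,0.011,-0.436],-0.007,0],
], newtons=20)

```text
t: 19.45
eef_pos: [0.5875, 0.2993, 0.0602]
ee_rot: [-1.569, -0.003, -0.0]
force: [-1.1, -0.2, 7.8]
width: 0.0112
```

Call:
drive_tool([
  [[0,-0.002,0.045],0,0],
  [[0,-0.006,0.088],0,0],
  [[0,-0.013,0.132],0,0],
  [[0,-0.024,0.176],0,0],
  [[0,-0.037,0.218],0,0],
  [[0,-0.053,0.26],0,0],
  [[0,-0.071,0.3],0,0],
  [[0,-0.092,0.339],0,0],
  [[0,-0.116,0.376],0,0],
  [[0,-0.143,0.412],0,0],
  [[0,-0.171,0.446],0,0],
  [[0,-0.202,0.478],0,0],
])

```text
t: 20.65
eef_pos: [0.588, 0.2412, 0.2055]
ee_rot: [-1.564, -0.006, 0.001]
force: [0.7, 11.1, 8.3]
width: 0.0115
```

Call:
drive_tool([
  [[0,-0.029,0.033],0,0],
  [[0,-0.062,0.062],0,0],
  [[0,-0.099,0.088],0,0],
  [[0,-0.137,0.111],0,0],
  [[0,-0.176,0.131],0,0],
  [[0,-0.217,0.148],0,0],
  [[0,-0.259,0.163],0,0],
  [[0,-0.301,0.175],0,0],
  [[0,-0.345,0.184],0,0],
  [[0,-0.389,0.19],0,0],
  [[0,-0.434,0.193],0,0],
  [[0,-0.467,0.194],0,0],
])

```text
t: 21.85
eef_pos: [0.5881, 0.0976, 0.2626]
ee_rot: [-1.569, -0.005, -0.001]
force: [6.5, 0.7, 2.6]
width: 0.0112
```

Call:
drive_tool([
  [[0,-0.01,0],0,0],
  [[0,-0.01,0],0,0.3],
  [[0,-0.01,0],0,0.3],
  [[0,-0.01,0],0,0.3],
  [[0,-0.01,0],0,0.3],
  [[0,-0.01,0.1],0,0.3],
  [[0,-0.01,0.25],0,0.3],
  [[-0.15,-0.1,0.35],0,0.3],
  [[-0.3,-0.3,0.35],0,0.3],
  [[-0.42,-0.45,0.3],0,0.3],
  [[-0.42,-0.6,0.2],0,0.3],
  [[-0.42,-0.6,0.2],0,0.3],
])

```text
t: 23.05
eef_pos: [0.4586, -0.0834, 0.3198]
ee_rot: [-1.57, -0.001, -0.0]
force: [1.1, -0.3, 0.1]
width: 0.0262
```

```bash
python3 - <<'E'
from h import *
s=get_state();print(s['t'],s['eef_pos'],s['ee_rot'],s['width'])
f=grab('wrist')
for b in blobs(f,'pan1_fin'):print('pan',b)
t=grab('side')
cv2.imwrite('pics/w5.png',np.hstack([cv2.resize(np.clip(f['img']*1.4,0,255).astype('uint8'),(480,360)),t['img'][60:420,90:400]]))
E
```

```text
23.05 [ 0.45862751 -0.08337758  0.31976951] [-1.57026892e+00 -1.01195208e-03 -8.67424438e-05] 0.02623597861277014
pan (0.61, [193.6, 197.0, 235.7, 257.4], (np.float64(214.9), np.float64(225.5)), [[195.0, 195.0], [234.0, 195.0], [234.0, 258.0], [195.0, 258.0]])
pan (0.47, [432.0, 155.6, 488.3, 202.6], (np.float64(459.2), np.float64(177.6)), [[423.29998779296875, 183.39999389648438], [437.70001220703125, 148.0], [495.0, 171.39999389648438], [480.6000061035156, 206.6999969482422]])
pan (0.23, [72.7, 167.5, 112.7, 204.4], (np.float64(93.8), np.float64(188.1)), [[74.0, 168.0], [112.0, 168.0], [112.0, 206.0], [74.0, 206.0]])
```

View pics/w5.png

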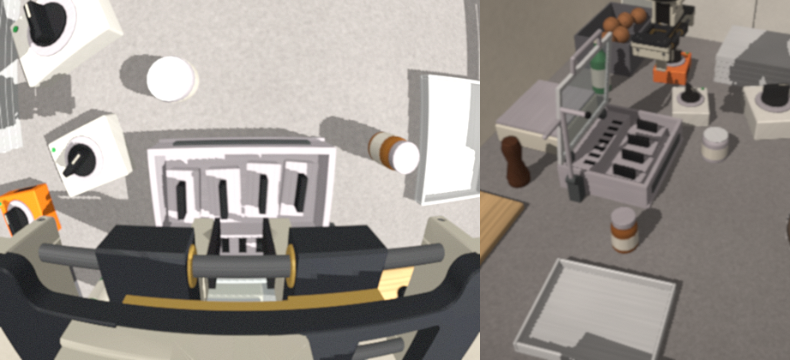

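The stay stands upright and the flap is up, with four pans in the well. Next I'll measure the fins in the wrist picture.

```bash
cat >> h.py <<'E'
def fins(f,box,thr=60,z=.06,amin=60):
    l,t,r,b=box;g=cv2.cvtColor(f['img'],cv2.COLOR_BGR2GRAY)
    m=np.zeros_like(g);m[t:b,l:r]=(g[t:b,l:r]<thr)
    m=cv2.morphologyEx(m,cv2.MORPH_OPEN,np.ones((3,3),np.uint8))
    n,L,S,C=cv2.connectedComponentsWithStats(m);out=[]
    for k in range(1,n):
        if S[k,4]<amin: continue
        v,u=np.nonzero(L==k)
        P=np.array([at(f,a,b_,z)[:2] for a,b_ in zip(u,v)])
        c=P.mean(0);w,V=np.linalg.eigh(np.cov((P-c).T));d=V[:,1]*np.sign(V[0,1])
        e=(P-c)@d
        out.append((int(S[k,4]),np.round(C[k]).astype(int).tolist(),np.round(c,4).tolist(),round(float(np.arctan2(d[1],d[0])),3),round(float(np.ptp(e)),3),round(float(np.ptp((P-c)@[-d[1],d[0]])),3)))
    return out
E
python3 - <<'E'
from h import *
f=grab('wrist');t=grab('top')
for th in(25,40,60):
  print(th)
  for o in fins(f,(185,190,375,262),th):print('w',o)
u=[proj(t,(x,y,.06)) for x in(.47,.61) for y in(.05,-.215)];print(np.round(u))
for o in fins(t,(190,155,330,225),40,amin=15):print('t',o)
E
```

```text
25
40
w (127, [307, 216], [0.5136, -0.05], -0.119, 0.038, 0.01)
w (309, [351, 223], [0.525, 0.0114], -0.043, 0.06, 0.015)
w (112, [213, 222], [0.522, -0.179], 0.124, 0.033, 0.012)
w (137, [260, 223], [0.5237, -0.1136], -0.016, 0.033, 0.01)
60
w (452, [352, 224], [0.5264, 0.0129], -0.028, 0.063, 0.017)
w (345, [307, 227], [0.5293, -0.049], -0.018, 0.064, 0.011)
w (335, [261, 233], [0.5391, -0.1126], 0.034, 0.065, 0.011)
w (400, [212, 234], [0.5401, -0.1818], -0.06, 0.066, 0.014)
[[222. 214.]
 [322. 213.]
 [222. 162.]
 [321. 161.]]
t (27, [304, 157], [0.621, -0.17], 0.257, 0.016, 0.012)
t (23, [192, 165], [0.6029, 0.1304], 0.617, 0.014, 0.013)
t (72, [270, 181], [0.5574, -0.0778], 0.82, 0.025, 0.025)
t (506, [312, 209], [0.4807, -0.188], -0.102, 0.084, 0.058)
```

Call:
drive_tool([
  [[0.1,0.16,-0.1],-0.025,0.25],
  [[0.185,0.323,-0.25],-0.025,0.25],
  [[0.185,0.323,-0.4],-0.025,0.25],
  [[0.185,0.323,-0.55],-0.025,0.25],
  [[0.185,0.323,-0.68],-0.025,0.25],
  [[0.185,0.323,-0.78],-0.025,0.25],
  [[0.185,0.323,-0.86],-0.025,0.25],
  [[0.185,0.323,-0.909],-0.025,0.25],
  [[0.185,0.323,-0.909],-0.025,0.25],
  [[0.185,0.323,-0.909],-0.025,0],
  [[0.185,0.323,-0.909],-0.025,0],
  [[0.185,0.323,-0.909],-0.025,0],
], newtons=40)

```text
t: 24.5
eef_pos: [0.5165, 0.0153, 0.048]
ee_rot: [-1.57, -0.001, -0.04]
force: [0.5, 0.9, -0.3]
width: 0.0116
```

Call:
drive_tool([
  [[0,0,0],0,0],
  [[0,0,0.1],0,0],
  [[0,0,0.25],0,0],
  [[-0.05,0,0.4],0,0],
  [[-0.12,0.02,0.53],0,0],
  [[-0.155,0.12,0.58],0,0],
  [[-0.155,0.28,0.58],0,0],
  [[-0.155,0.44,0.58],0,0],
  [[-0.155,0.6,0.58],0,0],
  [[-0.155,0.76,0.58],0,0],
  [[-0.155,0.9,0.58],0.04,0],
  [[-0.155,1,0.58],0.075,0],
])

```text
t: 25.7
eef_pos: [0.4688, 0.3173, 0.2211]
ee_rot: [-1.57, 0.0, 0.081]
force: [0.2, 0.1, -2.3]
width: 0.0116
```

```bash
python3 - <<'E'
from h import *
s=get_state();print(s['t'],s['eef_pos'],s['ee_rot'],s['width'],s['force'])
f=grab('wrist');t=grab('top')
for b in blobs(f,'tray')[:1]+blobs(f,'pan1_fin'):print(b)
i=f['img'].copy()
for p in((.552,.477),(.565,.282),(.305,.263),(.293,.455)):
    u,v=proj(f,p+(.03,));cv2.drawMarker(i,(int(u),int(v)),(0,0,255),0,10)
cv2.imwrite('pics/w6.png',np.hstack([cv2.resize(np.clip(i*1.3,0,255).astype('uint8'),(480,360)),cv2.resize(t['img'][120:300,50:210],(320,360))]))
E
```

```text
25.7 [0.46884296 0.31727323 0.22113861] [-1.57036735e+00  1.11492059e-04  8.10878710e-02] 0.01159107377922964 [ 0.15769671  0.08488853 -2.26098987]
(0.8, [241.4, 39.6, 424.4, 264.9], (np.float64(337.7), np.float64(136.1)), [[242.0, 40.0], [422.0, 40.0], [422.0, 264.0], [242.0, 264.0]])
```

View pics/w6.png

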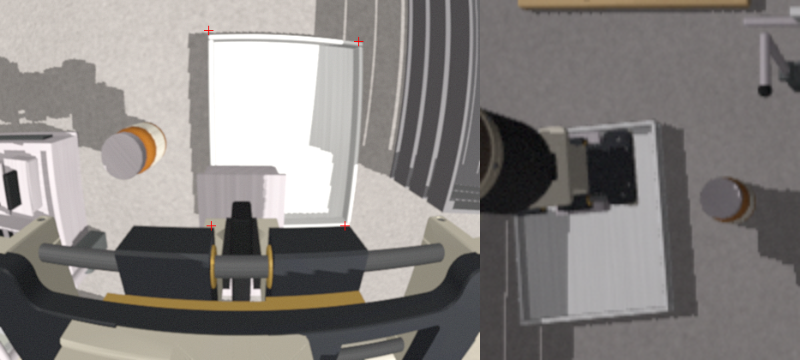

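Call:
drive_tool([
  [[0.004,0.16,-0.05],0,0],
  [[0.004,0.336,-0.15],0,0],
  [[0.004,0.336,-0.3],0,0],
  [[0.004,0.336,-0.42],0,0],
  [[0.004,0.336,-0.51],0,0],
  [[0.004,0.336,-0.56],0,0],
  [[0.004,0.336,-0.58],0,0],
  [[0.004,0.336,-0.58],0,0],
  [[0.004,0.336,-0.58],0,0.25],
  [[0.004,0.336,-0.58],0,0.25],
  [[0.004,0.336,-0.58],0,0.25],
  [[0.004,0.336,-0.48],0,0.25],
])

```text
t: 27.1
eef_pos: [0.4692, 0.4137, 0.0744]
ee_rot: [-1.575, 0.004, 0.077]
force: [0.3, -0.2, -0.2]
width: 0.022
```

Call:
drive_tool([
  [[0,0,0.15],0,0.25],
  [[0,0,0.3],0,0.25],
  [[0,-0.1,0.45],-0.04,0.25],
  [[0,-0.26,0.5],-0.08,0.25],
  [[0,-0.42,0.5],-0.08,0.25],
  [[0,-0.58,0.5],-0.08,0.25],
  [[0,-0.74,0.5],-0.08,0.25],
  [[0,-0.9,0.5],-0.08,0.25],
  [[0,-1,0.5],-0.08,0.25],
  [[0,-1,0.5],-0.08,0.25],
])

```text
t: 28.1
eef_pos: [0.4703, 0.1127, 0.2281]
ee_rot: [-1.57, -0.001, -0.051]
force: [1.4, 0.3, 0.6]
width: 0.0223
```

```bash
python3 - <<'E'
from h import *
s=get_state();print(s['t'],s['eef_pos'],s['ee_rot'],s['width'],s['force'])
t=grab('top');f=grab('wrist')
for a,n in((t,'t'),(f,'w')):
  for b in blobs(a,'pan1_fin',8):print(n,b[:3],at(a,*b[2],.05).round(3))
cv2.imwrite('pics/w7.png',f['img'])
for o in fins(t,(60,180,150,285),60,z=.055,amin=15):print('t',o)
E
```

```text
28.1 [0.47026592 0.11268204 0.22812704] [-1.56982574e+00 -1.28620005e-03 -5.11467272e-02] 0.022255768802303517 [1.37349331 0.28407802 0.55818924]
t (0.79, [293.3, 171.4, 320.0, 207.6], (np.float64(308.2), np.float64(187.7))) [ 0.54 -0.18  0.05]
t (0.7, [167.0, 223.0, 183.2, 233.0], (np.float64(175.4), np.float64(226.9))) [0.438 0.176 0.05 ]
w (0.66, [46.2, 217.0, 98.0, 285.9], (np.float64(73.8), np.float64(247.6))) [ 0.53  -0.164  0.05 ]
t (1278, [129, 195], [0.5227, 0.2979], 1.427, 0.121, 0.097)
t (1275, [110, 241], [0.4008, 0.3476], -1.066, 0.234, 0.115)
t (523, [72, 275], [0.3133, 0.4446], 1.138, 0.094, 0.059)
```

Call:
drive_tool([
  [[0.05,-0.16,0],0.02,0.25],
  [[0.1,-0.32,0],0.02,0.25],
  [[0.1,-0.48,0],0.02,0.25],
  [[0.1,-0.537,0],0.02,0.25],
  [[0.1,-0.537,0],0.02,0.25],
  [[0.1,-0.537,0],0.02,0.25],
])

```text
t: 28.9
eef_pos: [0.501, -0.0449, 0.227]
ee_rot: [-1.571, 0.0, -0.017]
force: [-0.4, 1.0, 0.2]
width: 0.0218
```

```bash
cat > m.py <<'E'
from h import *
import sys
s=get_state();print(round(s['t'],2),s['eef_pos'].round(4),s['ee_rot'].round(3),s['width'].round(4))
f=grab('wrist')
c=[proj(f,(x,y,.06)) for x in(.465,.585) for y in(.05,-.215)];c=np.clip(np.array(c),0,559).astype(int)
l,t,r,b=c[:,0].min(),c[:,1].min(),c[:,0].max(),min(c[:,1].max(),265)
print(l,t,r,b)
for o in fins(f,(l,t,r,b),60):print('w',o)
E
python3 m.py
```

```text
Traceback (most recent call last):
  File "m.py", line 3, in <module>
    s=get_state();print(round(s['t'],2),s['eef_pos'].round(4),s['ee_rot'].round(3),s['width'].round(4))
                                                                                   ^^^^^^^^^^^^^^^^
AttributeError: 'float' object has no attribute 'round'
```

```bash
sed -i "s/,s\['width'\].round(4)//" m.py; python3 m.py
```

```text
28.9 [ 0.501  -0.0449  0.227 ] [-1.571  0.    -0.017]
125 158 373 264
w (502, [279, 219], [0.5291, -0.0489], -0.03, 0.064, 0.009)
w (725, [220, 228], [0.5385, -0.1124], 0.009, 0.065, 0.016)
w (797, [161, 230], [0.5404, -0.1815], -0.089, 0.068, 0.02)
```

Call:
drive_tool([
  [[0.078,0,-0.05],0,0.25],
  [[0.078,0,-0.2],0,0.25],
  [[0.078,0,-0.35],0,0.25],
  [[0.078,0,-0.47],0,0.25],
  [[0.078,0,-0.55],0,0.25],
  [[0.078,0,-0.6],0,0.25],
  [[0.078,0,-0.6],0,0.25],
  [[0.078,0,-0.6],0,0],
  [[0.078,0,-0.6],0,0],
  [[0.078,0,-0.6],0,0],
  [[0.078,0,-0.6],0,0],
])

```text
t: 30.05
eef_pos: [0.5246, -0.045, 0.0481]
ee_rot: [-1.57, -0.002, -0.017]
force: [-1.3, 2.1, 1.6]
width: 0.0118
```

Call:
drive_tool([
  [[0,0,0.03],0,0],
  [[0,0,0.13],0,0],
  [[0,0,0.28],0,0],
  [[-0.03,0,0.42],0,0],
  [[-0.1,0.06,0.55],0,0],
  [[-0.15,0.2,0.58],0,0],
  [[-0.15,0.36,0.58],0,0],
  [[-0.15,0.52,0.58],0,0],
  [[-0.15,0.68,0.58],0.02,0],
  [[-0.15,0.84,0.58],0.05,0],
  [[-0.15,1,0.58],0.06,0],
  [[-0.15,1,0.58],0.06,0],
])

```text
t: 31.25
eef_pos: [0.4791, 0.2592, 0.2215]
ee_rot: [-1.57, -0.001, 0.082]
force: [-1.0, -1.7, -2.8]
width: 0.0118
```

Call:
drive_tool([
  [[0.01,0.13,-0.05],0,0],
  [[0.01,0.231,-0.15],0,0],
  [[0.01,0.231,-0.3],0,0],
  [[0.01,0.231,-0.42],0,0],
  [[0.01,0.231,-0.51],0,0],
  [[0.01,0.231,-0.56],0,0],
  [[0.01,0.231,-0.58],0,0],
  [[0.01,0.231,-0.58],0,0],
  [[0.01,0.231,-0.58],0,0.25],
  [[0.01,0.231,-0.58],0,0.25],
  [[0.01,0.231,-0.58],0,0.25],
  [[0.01,0.231,-0.48],0,0.25],
])

```text
t: 32.45
eef_pos: [0.4804, 0.3222, 0.0747]
ee_rot: [-1.575, 0.004, 0.077]
force: [0.1, 0.1, -0.1]
width: 0.0219
```

Call:
drive_tool([
  [[0,0,0.15],0,0.25],
  [[0,0,0.3],0,0.25],
  [[0,-0.1,0.45],-0.03,0.25],
  [[0,-0.26,0.5],-0.05,0.25],
  [[0,-0.42,0.5],-0.05,0.25],
  [[0,-0.58,0.5],-0.05,0.25],
  [[0,-0.74,0.5],-0.05,0.25],
  [[0,-0.9,0.5],-0.05,0.25],
  [[0,-1,0.5],-0.05,0.25],
])

```text
t: 33.35
eef_pos: [0.4815, 0.0213, 0.228]
ee_rot: [-1.57, -0.001, -0.002]
force: [0.9, 0.6, 0.9]
width: 0.022
```

Call:
drive_tool([
  [[0.04,-0.16,0],0.02,0.25],
  [[0.07,-0.32,0],0.02,0.25],
  [[0.07,-0.45,0],0.02,0.25],
  [[0.07,-0.47,0],0.02,0.25],
  [[0.07,-0.47,0],0.02,0.25],
  [[0.07,-0.47,0],0.02,0.25],
])

```text
t: 33.95
eef_pos: [0.5031, -0.1167, 0.2274]
ee_rot: [-1.571, -0.001, 0.03]
force: [-0.1, 1.1, 0.5]
width: 0.022
```

```bash
python3 m.py
```

```text
33.95 [ 0.5031 -0.1167  0.2274] [-1.571e+00 -1.000e-03  3.000e-02]
188 155 435 264
w (661, [221, 225], [0.5404, -0.182], -0.067, 0.066, 0.014)
w (507, [285, 225], [0.5384, -0.1125], 0.044, 0.065, 0.009)
```

Call:
drive_tool([
  [[0.095,0.014,-0.05],0.006,0.25],
  [[0.095,0.014,-0.2],0.006,0.25],
  [[0.095,0.014,-0.35],0.006,0.25],
  [[0.095,0.014,-0.47],0.006,0.25],
  [[0.095,0.014,-0.55],0.006,0.25],
  [[0.095,0.014,-0.598],0.006,0.25],
  [[0.095,0.014,-0.598],0.006,0.25],
  [[0.095,0.014,-0.598],0.006,0],
  [[0.095,0.014,-0.598],0.006,0],
  [[0.095,0.014,-0.598],0.006,0],
  [[0.095,0.014,-0.598],0.006,0],
])

```text
t: 35.1
eef_pos: [0.5324, -0.1125, 0.0489]
ee_rot: [-1.57, -0.002, 0.04]
force: [-1.2, 3.8, 5.2]
width: 0.0115
```

Call:
drive_tool([
  [[0,0,0.03],0,0],
  [[0,0,0.13],0,0],
  [[0,0,0.28],0,0],
  [[-0.05,0,0.42],0,0],
  [[-0.15,0.06,0.55],0,0],
  [[-0.25,0.2,0.58],0,0],
  [[-0.3,0.36,0.58],0,0],
  [[-0.33,0.52,0.58],0,0],
  [[-0.36,0.68,0.58],0.02,0],
  [[-0.4,0.84,0.58],0.03,0],
  [[-0.43,1,0.58],0.03,0],
  [[-0.43,1,0.58],0.03,0],
])

```text
t: 36.3
eef_pos: [0.4017, 0.1916, 0.2225]
ee_rot: [-1.569, -0.001, 0.092]
force: [0.4, -1.7, -2.5]
width: 0.0119
```

Call:
drive_tool([
  [[-0.03,0.16,0],0,0],
  [[-0.06,0.32,0],0,0],
  [[-0.09,0.48,0],0,0],
  [[-0.12,0.64,-0.05],0,0],
  [[-0.124,0.726,-0.15],0,0],
  [[-0.124,0.726,-0.3],0,0],
  [[-0.124,0.726,-0.42],0,0],
  [[-0.124,0.726,-0.51],0,0],
  [[-0.124,0.726,-0.56],0,0],
  [[-0.124,0.726,-0.58],0,0],
  [[-0.124,0.726,-0.58],0,0],
])

```text
t: 37.4
eef_pos: [0.3655, 0.4043, 0.048]
ee_rot: [-1.572, 0.0, 0.087]
force: [0.1, -0.4, -1.7]
width: 0.0116
```

Call:
drive_tool([
  [[0,0,0],0,0.25],
  [[0,0,0],0,0.25],
  [[0,0,0],0,0.25],
  [[0,0,0.1],0,0.25],
  [[0,0,0.25],0,0.25],
  [[0,0,0.4],0,0.25],
  [[0.1,-0.1,0.5],-0.03,0.25],
  [[0.18,-0.26,0.58],-0.06,0.25],
  [[0.26,-0.42,0.58],-0.1,0.25],
  [[0.34,-0.58,0.58],-0.1,0.25],
  [[0.4,-0.74,0.58],-0.1,0.25],
  [[0.43,-0.9,0.58],-0.1,0.25],
])

```text
t: 38.6
eef_pos: [0.4913, 0.1496, 0.2225]
ee_rot: [-1.57, -0.001, -0.07]
force: [0.7, 0.2, -0.4]
width: 0.0219
```

Call:
drive_tool([
  [[0,-0.16,0],0,0.22],
  [[0,-0.32,0],0,0.22],
  [[0,-0.48,0],0,0.22],
  [[0.02,-0.64,0],0,0.22],
  [[0.03,-0.8,0],0,0.22],
  [[0.03,-0.95,0],0,0.22],
  [[0.03,-1,0],0,0.22],
  [[0.03,-1,0],0,0.22],
  [[0.03,-1,0],0,0.22],
])

```text
t: 39.5
eef_pos: [0.4992, -0.1489, 0.222]
ee_rot: [-1.571, -0.0, -0.071]
force: [-0.4, 0.2, 0.2]
width: 0.0197
```

```bash
python3 m.py
```

```text
39.5 [ 0.4992 -0.1489  0.222 ] [-1.571 -0.    -0.071]
214 153 460 265
w (585, [254, 233], [0.5397, -0.1813], 0.001, 0.068, 0.013)
```

Call:
drive_tool([
  [[0.113,-0.106,-0.03],0.008,0.22],
  [[0.113,-0.106,-0.18],0.008,0.22],
  [[0.113,-0.106,-0.32],0.008,0.22],
  [[0.113,-0.106,-0.45],0.008,0.22],
  [[0.113,-0.106,-0.53],0.008,0.22],
  [[0.113,-0.106,-0.58],0.008,0.22],
  [[0.113,-0.106,-0.58],0.008,0.22],
  [[0.113,-0.106,-0.58],0.008,0],
  [[0.113,-0.106,-0.58],0.008,0],
  [[0.113,-0.106,-0.58],0.008,0],
  [[0.113,-0.106,-0.58],0.008,0],
])

```text
t: 40.65
eef_pos: [0.5338, -0.1802, 0.0487]
ee_rot: [-1.57, -0.002, -0.057]
force: [-0.3, 3.9, 2.4]
width: 0.0116
```

Call:
drive_tool([
  [[0,0,0.03],0,0],
  [[0,0,0.13],0,0],
  [[0,0,0.28],0,0],
  [[-0.05,0,0.42],0,0],
  [[-0.15,0.06,0.55],0,0],
  [[-0.25,0.2,0.58],0,0],
  [[-0.3,0.36,0.58],0,0],
  [[-0.33,0.52,0.58],0,0],
  [[-0.36,0.68,0.58],0.02,0],
  [[-0.4,0.84,0.58],0.06,0],
  [[-0.43,1,0.58],0.09,0],
  [[-0.43,1,0.58],0.09,0],
])

```text
t: 41.85
eef_pos: [0.4034, 0.1243, 0.2228]
ee_rot: [-1.569, -0.002, 0.092]
force: [0.4, -0.7, -3.1]
width: 0.0115
```

Call:
drive_tool([
  [[-0.03,0.16,0],0,0],
  [[-0.06,0.32,0],0,0],
  [[-0.09,0.48,0],0,0],
  [[-0.106,0.6,0],0,0],
  [[-0.106,0.66,0],0,0],
  [[-0.106,0.66,0],0,0],
])

```text
t: 42.45
eef_pos: [0.3724, 0.3191, 0.2217]
ee_rot: [-1.571, 0.0, 0.086]
force: [0.2, -1.2, -2.7]
width: 0.0117
```

```bash
python3 - <<'E'
from h import *
s=get_state();print(s['t'],s['eef_pos'],s['ee_rot'],s['width'])
f=grab('wrist');t=grab('top');d=grab('side')
for b in blobs(d,'pan1_fin')+blobs(d,'pan1'):print(b[:3])
cv2.imwrite('pics/w8.png',np.hstack([cv2.resize(t['img'][120:300,50:220],(340,360)),d['img'][60:420,90:400]]))
E
```

```text
42.45 [0.37241664 0.31906819 0.22174857] [-1.57105886e+00  9.59573841e-05  8.55626520e-02] 0.01165148064478986
(0.58, [213.6, 284.6, 271.2, 320.3], (np.float64(249.2), np.float64(305.2)))
(0.95, [200.3, 375.0, 259.3, 416.3], (np.float64(228.9), np.float64(395.5)))
(0.87, [212.5, 284.7, 271.8, 320.2], (np.float64(249.2), np.float64(305.5)))
(0.77, [162.6, 325.3, 218.6, 359.3], (np.float64(192.3), np.float64(343.3)))
(0.57, [143.3, 357.7, 202.4, 407.3], (np.float64(173.9), np.float64(383.0)))
```

View pics/w8.png

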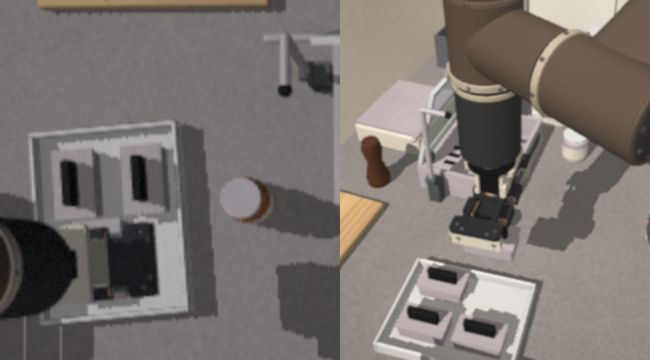

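Three pans lie flat in the tray and the last spot is free. Place pan 4.

Call:
drive_tool([
  [[0,0,-0.1],0,0],
  [[0,0,-0.25],0,0],
  [[0,0,-0.4],0,0],
  [[0,0,-0.5],0,0],
  [[0,0,-0.56],0,0],
  [[0,0,-0.58],0,0],
  [[0,0,-0.58],0,0],
  [[0,0,-0.58],0,0.25],
  [[0,0,-0.58],0,0.25],
  [[0,0,-0.58],0,0.25],
  [[0,0,-0.45],0,0.25],
  [[0,0,-0.3],0,0.25],
])

```text
t: 43.9
eef_pos: [0.3719, 0.3165, 0.1319]
ee_rot: [-1.574, 0.002, 0.084]
force: [0.7, 1.1, -0.8]
width: 0.022
```

Call:
drive_tool([
  [[0,0,0.15],0,0.4],
  [[0,-0.1,0.3],-0.02,0.4],
  [[0,-0.26,0.45],-0.04,0.4],
  [[0.05,-0.42,0.55],-0.055,0.4],
  [[0.1,-0.58,0.55],-0.055,0.4],
  [[0.15,-0.74,0.55],-0.055,0.4],
  [[0.2,-0.74,0.55],-0.055,0.4],
  [[0.2,-0.74,0.55],-0.055,0.4],
])

```text
t: 44.7
eef_pos: [0.4339, 0.093, 0.2977]
ee_rot: [-1.57, -0.002, -0.006]
force: [-0.8, 0.8, -0.5]
width: 0.035
```

```bash
python3 - <<'E'
from h import *
s=get_state();print(s['t'],s['eef_pos'],s['ee_rot'],s['width'])
f=grab('wrist');t=grab('top');d=grab('side')
for z in(.056,):
  for o in fins(t,(68,186,142,280),45,z=z,amin=40):print('t',o)
cv2.imwrite('pics/w9.png',np.hstack([cv2.resize(t['img'][120:300,50:220],(340,360)),np.clip(f['img'][:360,:440]*1.4,0,255).astype('uint8')]))
E
```

```text
44.7 [0.43390948 0.09295167 0.29774439] [-1.57014386 -0.0019354  -0.00626871] 0.034975277773018974
t (88, [84, 207], [0.493, 0.4168], 0.008, 0.032, 0.019)
t (84, [130, 206], [0.4933, 0.2941], -0.864, 0.027, 0.025)
```

View pics/w9.png

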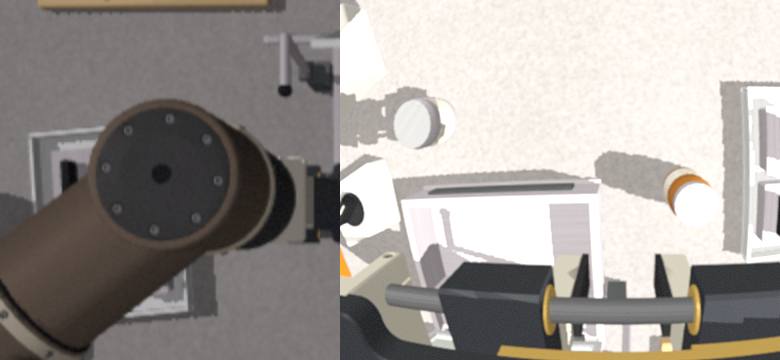

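Call:
drive_tool([
  [[0.02,-0.15,0.01],0,0],
  [[0.1,-0.3,0.01],0,0],
  [[0.2,-0.41,0.01],0,0],
  [[0.32,-0.41,0.01],0,0],
  [[0.42,-0.41,0.01],0,0],
  [[0.45,-0.41,0.01],0,0],
  [[0.45,-0.41,0.01],0,0],
], newtons=20)

```text
t: 45.55
eef_pos: [0.5679, -0.0263, 0.2987]
ee_rot: [-1.571, 0.002, -0.001]
force: [-0.4, -1.2, 0.4]
width: 0.0003
```

```bash
python3 - <<'E'
from h import *
s=get_state();print(s['t'],s['eef_pos'],s['ee_rot'],s['width'])
t=grab('top');d=grab('side')
g=t['img'][110:250,100:340]
cv2.imwrite('pics/w10.png',np.hstack([cv2.resize(np.clip(g*1.6,0,255).astype('uint8'),(480,280)),cv2.resize(d['img'][40:320,130:400],(270,280))]))
E
```

```text
45.55 [ 0.56792579 -0.02634218  0.29867941] [-1.57120964e+00  1.87701921e-03 -1.40617883e-03] 0.00032809609987304326
```

View pics/w10.png

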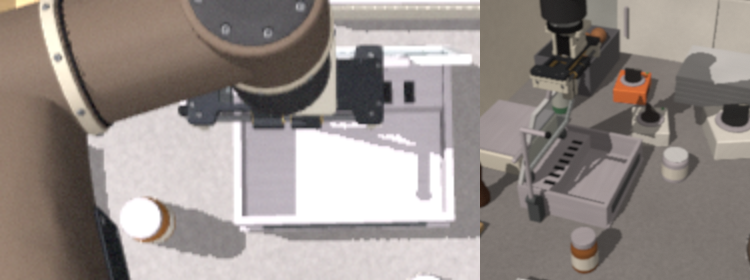

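Call:
drive_tool([
  [[0.03,0,0],0,0],
  [[0.06,0,0],0,0],
  [[0.077,0,0],0,0],
  [[0.094,0,0],0,0],
  [[0.111,0,0],0,0],
  [[0.128,0,0],0,0],
  [[0.145,0,0],0,0],
])

```text
t: 46.35
eef_pos: [0.6097, -0.0278, 0.3004]
ee_rot: [-1.571, 0.002, -0.002]
force: [-8.4, 0.3, 5.4]
width: 0.0001
```

Call:
drive_tool([
  [[0.015,0,0],0,0],
  [[0.03,0,0],0,0],
  [[0.045,0,0],0,0],
  [[0.06,0,0],0,0],
  [[0.073,0,0],0,0],
  [[0.085,0,0],0,0],
  [[0.085,0,0],0,0],
  [[0.085,0,0],0,0],
])

```text
t: 47.15
eef_pos: [0.6367, -0.0275, 0.2996]
ee_rot: [-1.571, -0.0, -0.003]
force: [-0.4, -0.4, -0.0]
width: 0.0008
```

Call:
drive_tool([
  [[-0.13,0,0.05],0,0.3],
  [[-0.163,0.08,0.18],0,0.35],
  [[-0.163,0.24,0.2],0,0.35],
  [[-0.163,0.4,0.2],0,0.35],
  [[-0.163,0.408,0.18],0,0.35],
  [[-0.163,0.408,0.08],0,0.35],
  [[-0.163,0.408,-0.03],0,0.35],
  [[-0.163,0.408,-0.12],0,0.35],
  [[-0.163,0.408,-0.125],0,0.35],
  [[-0.163,0.408,-0.125],0,0],
  [[-0.163,0.408,-0.125],0,0],
  [[-0.163,0.408,-0.125],0,0],
])

```text
t: 48.35
eef_pos: [0.5884, 0.095, 0.264]
ee_rot: [-1.57, -0.003, -0.003]
force: [0.5, 0.6, -0.0]
width: 0.0124
```

Call:
drive_tool([
  [[0,0,0],0,0],
  [[0,0,0],0,0],
  [[0,0,0],0,0],
])

```text
t: 48.65
eef_pos: [0.5884, 0.095, 0.2639]
ee_rot: [-1.57, -0.003, -0.002]
force: [-0.1, 0.4, 6.6]
width: 0.0109
```

Call:
drive_tool([
  [[0,0.043,0],0,0],
  [[0,0.09,-0.004],0,0],
  [[0,0.136,-0.011],0,0],
  [[0,0.181,-0.021],0,0],
  [[0,0.226,-0.034],0,0],
  [[0,0.27,-0.051],0,0],
  [[0,0.312,-0.071],0,0],
  [[0,0.353,-0.093],0,0],
  [[0,0.392,-0.119],0,0],
  [[0,0.429,-0.147],0,0],
  [[0,0.464,-0.177],0,0],
  [[0,0.497,-0.21],0,0],
])

```text
t: 49.85
eef_pos: [0.587, 0.2445, 0.198]
ee_rot: [-1.572, 0.001, -0.003]
force: [-0.5, -2.6, -0.6]
width: 0.0111
```

Call:
drive_tool([
  [[0,0.031,-0.035],0,0],
  [[0,0.059,-0.073],0,0],
  [[0,0.084,-0.112],0,0],
  [[0,0.107,-0.153],0,0],
  [[0,0.126,-0.195],0,0],
  [[0,0.143,-0.239],0,0],
  [[0,0.157,-0.283],0,0],
  [[0,0.167,-0.329],0,0],
  [[0,0.174,-0.375],0,0],
  [[0,0.178,-0.415],0,0],
  [[0,0.179,-0.44],0,0],
  [[0,0.179,-0.46],0,0],
])

```text
t: 51.05
eef_pos: [0.5868, 0.2992, 0.0598]
ee_rot: [-1.569, 0.001, -0.002]
force: [-7.2, 6.6, 0.4]
width: 0.0114
```

Call:
drive_tool([
  [[0,0,0],0,0.3],
  [[0,0,0],0,0.3],
  [[0,0,0],0,0.3],
  [[0,0,0],0,0.3],
  [[0,0,0.1],0,0.45],
  [[0,0,0.25],0,0.45],
  [[0,0,0.41],0,0.45],
  [[0,0,0.57],0.05,0.45],
  [[0,0,0.73],0.14,0.45],
  [[0,0,0.89],0.23,0.45],
  [[0,-0.05,1],0.32,0.45],
  [[0,-0.2,1],0.41,0.45],
])

```text
t: 52.25
eef_pos: [0.5894, 0.2398, 0.3668]
ee_rot: [-1.572, -0.009, 0.65]
force: [1.5, -1.4, -0.1]
width: 0.0392
```

Call:
drive_tool([
  [[0,-0.15,0.15],0.1,0.45],
  [[0,-0.3,0.25],0.2,0.45],
  [[0,-0.45,0.25],0.3,0.45],
  [[0.05,-0.6,0.25],0.4,0.45],
  [[0.1,-0.75,0.25],0.5,0.45],
  [[0.15,-0.9,0.25],0.59,0.45],
  [[0.17,-1,0.25],0.59,0.45],
  [[0.17,-1,0.25],0.59,0.45],
])

```text
t: 53.05
eef_pos: [0.6391, -0.0671, 0.4357]
ee_rot: [-1.57, 0.001, 1.565]
force: [-0.1, 0.5, 0.5]
width: 0.0392
```

```bash
python3 - <<'E'
from h import *
s=get_state();print(s['t'],s['eef_pos'],s['ee_rot'],s['width'])
f=grab('wrist')
i=f['img'].copy()
for a,c in((1.3,(255,0,0)),(1.42,(0,0,255))):
  for y in(-.013,-.083,-.153):
    u,v=proj(f,(.676-.265*np.cos(a),y,.075+.265*np.sin(a)));cv2.drawMarker(i,(int(u),int(v)),c,0,8)
cv2.imwrite('pics/w11.png',np.clip(i*1.3,0,255).astype('uint8'))
E
```

```text
53.05 [ 0.63907913 -0.06712227  0.43572432] [-1.57024920e+00  1.03687431e-03  1.56526717e+00] 0.039170600684432226
```

View pics/w11.png

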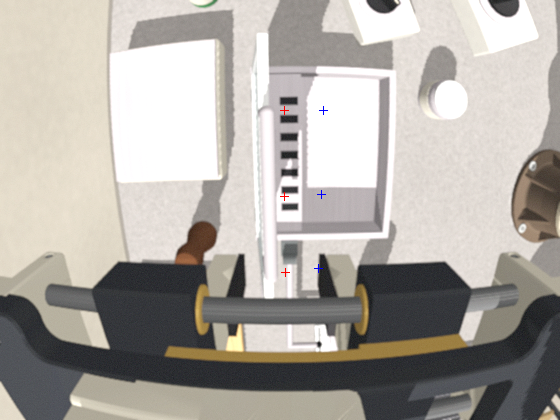

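Call:
drive_tool([
  [[0.037,-0.045,0],0,0.45],
  [[0.037,-0.045,-0.1],0,0.45],
  [[0.037,-0.045,-0.2],0,0.45],
  [[0.037,-0.045,-0.3],0,0.45],
  [[0.037,-0.045,-0.35],0,0.45],
  [[0.037,-0.045,-0.373],0,0.45],
  [[0.037,-0.045,-0.373],0,0],
  [[0.037,-0.045,-0.373],0,0],
  [[0.037,-0.045,-0.373],0,0],
  [[0.037,-0.045,-0.373],0,0],
  [[0.037,-0.045,-0.373],0,0],
  [[0.037,-0.045,-0.373],0,0],
], newtons=30)

```text
t: 54.3
eef_pos: [0.65, -0.0758, 0.3254]
ee_rot: [-1.572, -0.0, 1.568]
force: [-0.2, 0.1, 4.1]
width: 0.0111
```

```bash
python3 - <<'E'
from h import *
s=get_state();print(s['t'],s['eef_pos'],s['force'],s['width'])
a=np.arccos((.676-s['eef_pos'][0])/.265);print('a',a)
r=.265;n=1;out=[]
ks=a-np.arange(0,67)*a/66
ks=ks
for k in range(0,66,11):
  a0=ks[k]
  print(k//11,round(a0,3),[[float(round((-r*np.cos(b)+r*np.cos(a0))/.3,3)),float(round((r*np.sin(b)-r*np.sin(a0))/.3,3))] for b in ks[k+1:k+12]])
E
```

```text
54.3 [ 0.64997027 -0.07580014  0.32539919] [-0.20911987  0.14992119  4.13311863] 0.011074260325931114
a 1.472412284442833
0 1.472 [[-0.02, -0.002], [-0.039, -0.005], [-0.059, -0.008], [-0.078, -0.011], [-0.097, -0.015], [-0.117, -0.019], [-0.136, -0.024], [-0.155, -0.029], [-0.174, -0.035], [-0.192, -0.041], [-0.211, -0.047]]
1 1.227 [[-0.018, -0.007], [-0.037, -0.014], [-0.055, -0.022], [-0.073, -0.03], [-0.091, -0.038], [-0.108, -0.047], [-0.126, -0.056], [-0.143, -0.066], [-0.16, -0.076], [-0.177, -0.086], [-0.193, -0.097]]
2 0.982 [[-0.016, -0.011], [-0.032, -0.023], [-0.048, -0.034], [-0.063, -0.047], [-0.079, -0.059], [-0.094, -0.072], [-0.108, -0.085], [-0.123, -0.099], [-0.137, -0.113], [-0.15, -0.127], [-0.164, -0.141]]
3 0.736 [[-0.013, -0.015], [-0.026, -0.03], [-0.038, -0.045], [-0.05, -0.061], [-0.062, -0.077], [-0.073, -0.093], [-0.084, -0.109], [-0.095, -0.126], [-0.105, -0.142], [-0.115, -0.16], [-0.124, -0.177]]
4 0.491 [[-0.009, -0.017], [-0.018, -0.035], [-0.026, -0.053], [-0.034, -0.071], [-0.042, -0.089], [-0.049, -0.108], [-0.055, -0.126], [-0.062, -0.145], [-0.067, -0.164], [-0.073, -0.183], [-0.078, -0.202]]
5 0.245 [[-0.005, -0.019], [-0.009, -0.038], [-0.012, -0.058], [-0.016, -0.077], [-0.019, -0.097], [-0.021, -0.116], [-0.023, -0.136], [-0.024, -0.156], [-0.026, -0.175], [-0.026, -0.195], [-0.026, -0.215]]
```

Call:
drive_tool([
  [[-0.02,0,-0.001],0,0],
  [[-0.039,0,-0.003],0,0],
  [[-0.059,0,-0.005],0,0],
  [[-0.078,0,-0.008],0,0],
  [[-0.097,0,-0.011],0,0],
  [[-0.117,0,-0.015],0,0],
  [[-0.136,0,-0.02],0,0],
  [[-0.155,-0.001,-0.025],0,0],
  [[-0.174,-0.001,-0.031],0,0],
  [[-0.192,-0.001,-0.037],0,0],
  [[-0.211,-0.001,-0.043],0,0],
])

```text
t: 55.4
eef_pos: [0.5891, -0.0763, 0.313]
ee_rot: [-1.578, 0.0, 1.568]
force: [8.2, -2.2, 2.5]
width: 0.0115
```

Call:
drive_tool([
  [[-0.018,0,-0.007],0,0],
  [[-0.037,0,-0.014],0,0],
  [[-0.055,0,-0.022],0,0],
  [[-0.073,0,-0.03],0,0],
  [[-0.091,-0.001,-0.038],0,0],
  [[-0.108,-0.001,-0.047],0,0],
  [[-0.126,-0.001,-0.056],0,0],
  [[-0.143,-0.001,-0.066],0,0],
  [[-0.16,-0.001,-0.076],0,0],
  [[-0.177,-0.002,-0.086],0,0],
  [[-0.193,-0.002,-0.097],0,0],
])

```text
t: 56.5
eef_pos: [0.5311, -0.0767, 0.2843]
ee_rot: [-1.578, -0.0, 1.569]
force: [5.5, -0.4, 5.3]
width: 0.0114
```

Call:
drive_tool([
  [[-0.016,0,-0.011],0,0],
  [[-0.032,0,-0.023],0,0],
  [[-0.048,0,-0.034],0,0],
  [[-0.063,0,-0.047],0,0],
  [[-0.079,-0.001,-0.059],0,0],
  [[-0.094,-0.001,-0.072],0,0],
  [[-0.108,-0.001,-0.085],0,0],
  [[-0.123,-0.001,-0.099],0,0],
  [[-0.137,-0.001,-0.113],0,0],
  [[-0.15,-0.002,-0.127],0,0],
  [[-0.164,-0.002,-0.141],0,0],
])

```text
t: 57.6
eef_pos: [0.482, -0.077, 0.2418]
ee_rot: [-1.578, -0.0, 1.569]
force: [5.6, 0.7, 5.0]
width: 0.0112
```

Call:
drive_tool([
  [[-0.013,0,-0.015],0,0],
  [[-0.026,0,-0.03],0,0],
  [[-0.038,0,-0.045],0,0],
  [[-0.05,0,-0.061],0,0],
  [[-0.062,0,-0.077],0,0],
  [[-0.073,0,-0.093],0,0],
  [[-0.084,0,-0.109],0,0],
  [[-0.095,0,-0.126],0,0],
  [[-0.105,0,-0.142],0,0],
  [[-0.115,0,-0.16],0,0],
  [[-0.124,0,-0.177],0,0],
])

```text
t: 58.7
eef_pos: [0.444, -0.0773, 0.1881]
ee_rot: [-1.576, 0.0, 1.569]
force: [4.3, -0.5, 3.7]
width: 0.0107
```

Call:
drive_tool([
  [[-0.009,0,-0.017],0,0],
  [[-0.018,0,-0.035],0,0],
  [[-0.026,0,-0.053],0,0],
  [[-0.034,0,-0.071],0,0],
  [[-0.042,0,-0.089],0,0],
  [[-0.049,0,-0.108],0,0],
  [[-0.055,0,-0.126],0,0],
  [[-0.062,0,-0.145],0,0],
  [[-0.067,0,-0.164],0,0],
  [[-0.073,0,-0.183],0,0],
  [[-0.078,0,-0.202],0,0],
])

```text
t: 59.8
eef_pos: [0.42, -0.0775, 0.1271]
ee_rot: [-1.574, 0.0, 1.569]
force: [1.9, -1.4, 6.4]
width: 0.0107
```

Call:
drive_tool([
  [[-0.005,0,-0.019],0,0],
  [[-0.009,0,-0.038],0,0],
  [[-0.012,0,-0.058],0,0],
  [[-0.016,0,-0.077],0,0],
  [[-0.019,0,-0.097],0,0],
  [[-0.021,0,-0.116],0,0],
  [[-0.023,0,-0.136],0,0],
  [[-0.024,0,-0.156],0,0],
  [[-0.026,0,-0.175],0,0],
  [[-0.026,0,-0.195],0,0],
])

```text
t: 60.8
eef_pos: [0.4112, -0.0776, 0.0681]
ee_rot: [-1.572, 0.0, 1.569]
force: [-0.2, -2.3, 7.0]
width: 0.0109
```

Call:
drive_tool([
  [[0,0,-0.01],0,0],
  [[0,0,-0.02],0,0],
  [[0,0,-0.026],0,0],
  [[0,0,-0.028],0,0],
  [[0,0,-0.028],0,0],
  [[0,0,-0.028],0,0],
])

```text
t: 61.4
eef_pos: [0.4109, -0.0775, 0.0598]
ee_rot: [-1.571, 0.0, 1.569]
force: [0.9, -4.2, 6.8]
width: 0.0108
```

Call:
drive_tool([
  [[0,0,-0.008],0,0],
  [[0,0,-0.014],0,0],
  [[0,0,-0.014],0,0],
  [[0,0,-0.014],0,0],
])

```text
t: 61.8
eef_pos: [0.411, -0.0777, 0.0573]
ee_rot: [-1.571, 0.001, 1.569]
force: [-9.6, -0.8, 36.0]
width: 0.011
```

The 36 N upward reaction means the flap is on its stop. Release, back off and check everything.

Call:
drive_tool([
  [[0,0,0.01],0,0.26],
  [[0,0,0.014],0,0.26],
  [[0,0,0.014],0,0.26],
  [[0,0,0.06],0,0.26],
  [[0,0,0.15],0,0.26],
  [[0,0,0.3],0,0.26],
  [[0,0,0.45],0,0.26],
  [[0,-0.15,0.6],0,0.26],
  [[0,-0.3,0.7],0,0.26],
  [[-0.1,-0.45,0.7],-0.1,0.26],
  [[-0.15,-0.6,0.7],-0.2,0.26],
  [[-0.2,-0.75,0.7],-0.3,0.26],
])

```text
t: 63.0
eef_pos: [0.3537, -0.2924, 0.2653]
ee_rot: [-1.571, -0.001, 1.113]
force: [1.5, -0.0, 0.1]
width: 0.0228
```

Call:
drive_tool([
  [[-0.1,-0.15,0],-0.1,0.26],
  [[-0.2,-0.3,0],-0.2,0.26],
  [[-0.3,-0.45,0],-0.3,0.26],
  [[-0.4,-0.6,0],-0.4,0.26],
  [[-0.5,-0.75,0],-0.5,0.26],
  [[-0.5,-0.9,0],-0.55,0.26],
  [[-0.5,-1,0],-0.55,0.26],
  [[-0.5,-1,0],-0.55,0.26],
  [[-0.5,-1,0],-0.55,0.26],
])

```text
t: 63.9
eef_pos: [0.2041, -0.5914, 0.2628]
ee_rot: [-1.567, 0.001, 0.253]
force: [0.5, 1.1, -0.3]
width: 0.0228
```

```bash
python3 - <<'E'
from h import *
s=get_state();print(s['t'],s['eef_pos'],s['force'],s['q'].round(2))
t=grab('top');d=grab('side')
for n in('pan1_fin','jar','tin'):
  for b in blobs(t,n,8):print('top',n,b[0],b[2],at(t,*b[2],.055).round(3))
for o in fins(t,(68,186,142,280),45,z=.056,amin=30):print('t',o)
M=np.array([[np.cos(.08),np.sin(.08)],[-np.sin(.08),np.cos(.08)]])
for o in fins(t,(68,186,142,280),45,z=.056,amin=30):print('in tray',(M@(np.array(o[2])-[.4288,.369])).round(3))
a=np.clip(t['img'][120:300,50:420]*1.5,0,255).astype('uint8')
cv2.imwrite('pics/w12.png',np.vstack([cv2.resize(a,(600,292)),cv2.resize(d['img'][80:420,90:400],(600,300))[:, :] if 0 else cv2.copyMakeBorder(cv2.resize(d['img'][80:420,90:400],(274,300)),0,0,0,326,0)]))
E
```

```text
63.9 [ 0.2040513  -0.5913762   0.26278207] [ 0.45276533  1.1007269  -0.30014057] [-0.93  0.26 -0.04 -0.   -1.27 -0.39]
top pan1_fin 0.74 (np.float64(124.3), np.float64(248.5)) [0.382 0.309 0.055]
top jar 0.61 (np.float64(173.9), np.float64(219.2)) [0.458 0.179 0.055]
top tin 0.59 (np.float64(311.9), np.float64(259.5)) [ 0.348 -0.187  0.055]
t (151, [119, 209], [0.4872, 0.3235], 0.094, 0.058, 0.019)
t (165, [85, 211], [0.4806, 0.4151], 0.084, 0.058, 0.02)
t (156, [101, 248], [0.3834, 0.3698], 0.098, 0.055, 0.019)
t (151, [121, 249], [0.3796, 0.3171], 0.108, 0.057, 0.019)
in tray [ 0.055 -0.05 ]
in tray [0.055 0.042]
in tray [-0.045  0.004]
in tray [-0.053 -0.048]
```

View pics/w12.png

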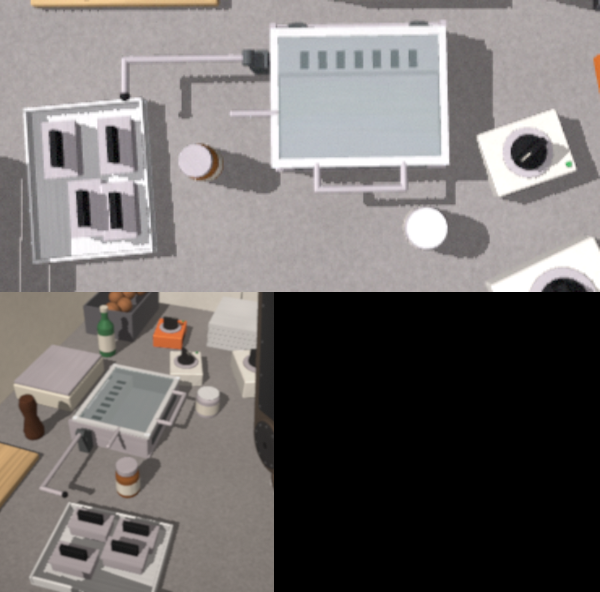

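```bash
python3 - <<'E'
from h import *
d=grab('side')
g=cv2.cvtColor(d['img'],cv2.COLOR_BGR2GRAY);dark=(g<45).astype(np.uint8)
P=[(.4872,.3235,.094),(.4806,.4151,.084),(.3834,.3698,.098),(.3796,.3171,.108)]
P3=[]
for x,y,w in P:
  pts=[]
  for a in(-.03,.03):
    for b in(-.006,.006):
      for z in(.042,.070):pts.append(proj(d,(x+a*np.cos(w)-b*np.sin(w),y+a*np.sin(w)+b*np.cos(w),z)))
  h=cv2.convexHull(np.array(pts,np.float32)).astype(int)
  m=np.zeros_like(g);cv2.fillConvexPoly(m,h,1)
  l,t,ww,hh=cv2.boundingRect(h);n,L,S,C=cv2.connectedComponentsWithStats(dark)
  k=np.bincount(L[(m>0)&(dark>0)]).argmax();o=(L==k)
  print('IoU',round((o&(m>0)).sum()/(o|(m>0)).sum(),2),'pred',(l,t,l+ww,t+hh),'seen',S[k,:4].tolist(),S[k,0]+S[k,2],S[k,1]+S[k,3])
E
```

```text
IoU 0.6 pred (175, 324, 208, 345) seen [179, 328, 28, 15] 207 343
IoU 0.65 pred (155, 363, 190, 386) seen [158, 367, 31, 17] 189 384
IoU 0.67 pred (213, 359, 247, 380) seen [217, 362, 30, 17] 247 379
IoU 0.66 pred (226, 337, 259, 357) seen [230, 340, 28, 16] 258 356
```

All four fins show the same small offset, so they are equally flat. One last check compares the flap, stay and knob with the first pictures.

```bash
python3 - <<'E'
from h import *
a=cv2.imread('pics/side0.png');d=grab('side')['img']
for n,(l,t,r,b) in dict(bar=(262,185,312,262),stay=(130,230,195,318)).items():
  A,B=[cv2.cvtColor(i,cv2.COLOR_BGR2GRAY)[t:b,l:r].astype(np.float32) for i in(a,d)]
  print(n,cv2.phaseCorrelate(A,B,cv2.createHanningWindow(A.shape[::-1],cv2.CV_32F)),np.abs(A-B).mean())
print(get_state()['t']);job_done()
E
```

```text
bar ((-0.045230591998436154, 0.07732073300243059), 0.8773577337265015) 3.1387012
stay ((0.03939083354793382, -0.06426361688565407), 0.9946825464566549) 2.4215035
64.25
the job is handed in; nothing more can be done
```

The job is finished and handed in at about 64 s, well inside the 210 s limit. `job_done()` gives no verdict.

**What I did:**
- **Knob:** I turned the knob on the smaller white box about 1.19 rad to off while the flap was shut.
- **Flap and stay:** I raised the flap to about 1.48 rad, swung the stay upright and let the flap sink onto it.
- **Pans:** I moved all four pans into the tray.
- **Closing:** I pushed the flap clear of the stay and folded the stay down. I then lowered the flap until it met its stop, with a 36 N reaction.

**Last checks:**
- **Pans in the tray:** The fins sit at about (55, -50), (55, 42), (-45, 4) and (-53, -48) mm from the tray centre, inside the ±90 and ±75 mm limits. In the side view all four show the same small height offset, so they are equally flat.
- **Flap bar and stay:** Both are within 0.1 pixel of where they were in the first side picture.
- **Knob, jar and tin:** The knob still shows off. The jar and tin stand where they were.
- **Robot:** The gripper was clear of everything.

**What disagreed:** The third pan ended about 45 mm from where I set it down. It had been in place before I lowered the fourth, so it was knocked aside at some point after that. I left it because it lies flat beside the fourth pan and within limits. I can't tell whether it moved before or after step 3 was judged.

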